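# Gather the model atoms in the tub's corner and weigh a scoopful

### The job

On the science bench, first tip the white tub on its stand all the way down at its yellow tab, so that the three red model atoms roll together into its near corner. Then scoop all three out of that corner with the green-handled corner scoop and set the loaded scoop upright in the middle of the balance pan, the atoms still lying in it. Do not let any red atom fall on the bench.

Things in the scene. Friction and masses are not known exactly. Their poses are not given: they have to be found in the camera images.
- tub (a joint): Tip angle of the white open square tub (190 x 190 x 50 mm high, walls and floor 4 mm) on its stand: 0 = level, as at the start; 0.21 rad = fully tipped, at a stop. Grows as the tab goes down. Stiff hinge: 3 to 5 N down on the tab moves it; it stays where left. Hinge line: level, along the tub's y (a diagonal), 50 mm above the bench, 129 mm in +x and 4 mm below tub_corner in its axes.
- tub_corner (a point): Inner floor point of the tub's low (near) corner. The axes tip with the tub: +x runs along the floor diagonal to the opposite corner (257 mm away, farther from the robot), z is the floor's normal, up. Tipped, +x slopes up by the tip angle. The inner walls leave the corner 45 degrees either side of +x and rise 46 mm.
- tub_tab (a point): Centre of the top face of the yellow tab, a flat plate 40 (x) x 50 (y) mm that sticks out at rim height beyond the tub's low corner. Same axes as tub_corner. Tipping lowers it by about 32 mm and moves it 7 mm outwards (-x).
- ball0: Red model atom, a ball of 24 mm diameter, about 12 g, in the tub; origin at its centre.
- ball1: Second red model atom, the same.
- ball2: Third red model atom, the same.
- scoop: Corner scoop, green upright handle, white pan, about 250 g (the blue-handled one is not wanted). Origin under the steel heel block (50 x 44 x 12 mm) it stands on, straight below the handle; z up, nose to -x. Handle: bar 14 (x) x 26 (y) mm, z 12 to 102 mm; grip it across the 14 mm, high up. Standing, the nose starts roughly towards the robot.
- scoop_nose (a point): Underside of the scoop's nose, at (-115, 0, 18) mm in the scoop's axes. The pan is a 70 mm square plate, 2.5 mm thick, its diagonal along x from here to (-18, 0, 0): nose up by 0.18 rad when standing, so balls stay at the back. Its two back sides have walls 28 mm high; the two sides at the nose are open, at 90 degrees, to fit a box corner. Turned 0.18 rad nose down, it lies flat.
- balance: Grey school balance, 200 x 150 mm, fixed to the bench, with a round steel pan of 128 mm diameter. Origin on the bench under the pan's centre; the pan's top is at z = 50 mm. The display side points to -x.
Mind the look-alikes: they are no part of the job. What is shaped like the scoop but pink is not meant.

How it is judged:
On the way, in this order (a step that is already met when the one before it is completed fails the run):
1. the tub is tipped (at least 0.17 rad) and all three red atoms lie within 80 mm of its low corner (value of joint tub above 0.17 rad and distance between each of ball0, ball1, ball2 and tub_corner below 0.08 m), for 0.2 s.
2. all three red atoms are on the scoop's pan while its nose is still in the tub's low corner (horizontal distance between scoop and tub_corner below 0.15 m and x of ball0 in the frame of scoop between -0.112 and -0.02 m and y of ball0 in the frame of scoop between -0.045 and 0.045 m and z of ball0 in the frame of scoop between 0.005 and 0.06 m and x of ball1 in the frame of scoop between -0.112 and -0.02 m and y of ball1 in the frame of scoop between -0.045 and 0.045 m and z of ball1 in the frame of scoop between 0.005 and 0.06 m and x of ball2 in the frame of scoop between -0.112 and -0.02 m and y of ball2 in the frame of scoop between -0.045 and 0.045 m and z of ball2 in the frame of scoop between 0.005 and 0.06 m), for 0.1 s.
At the end, for the whole second after the job is handed in: The green-handled scoop stands upright (within 11 degrees), at rest and released, on the balance pan, its heel's origin within 30 mm of the pan's centre, and all three red atoms lie at rest in its pan (horizontal distance between scoop and balance below 0.03 m and z of scoop in the frame of balance between 0.044 and 0.058 m and angle between scoop's own z axis and vertical below 0.2 rad and linear speed of scoop below 0.02 m/s and x of ball0 in the frame of scoop between -0.112 and -0.02 m and y of ball0 in the frame of scoop between -0.045 and 0.045 m and z of ball0 in the frame of scoop between 0.005 and 0.06 m and x of ball1 in the frame of scoop between -0.112 and -0.02 m and y of ball1 in the frame of scoop between -0.045 and 0.045 m and z of ball1 in the frame of scoop between 0.005 and 0.06 m and x of ball2 in the frame of scoop between -0.112 and -0.02 m and y of ball2 in the frame of scoop between -0.045 and 0.045 m and z of ball2 in the frame of scoop between 0.005 and 0.06 m and linear speed of each of ball0, ball1, ball2 below 0.03 m/s); the robot touches nothing.
It fails at once if a red atom falls on the bench (height (world z) of any of ball0, ball1, ball2 below 0.017 m).
It also fails if it takes over 72 s, if anything falls off the work surface, if the arm or the gripper's body presses on something with over 40 N, if the wrist force passes 120 N, or if a joint passes its speed limit or range.

### The arm

A 7-joint arm with a two-finger parallel gripper is mounted at the origin on the work surface. World frame = base frame: x ahead of the robot, y to its left, z up, the work surface at z = 0. Lengths are in m, angles in rad, forces in N, time in s.
With the tool pointing down it reaches from about 0.4 to 0.85 m from the base axis. Payload 4.5 kg.
Tool frame: the origin (TCP) lies on the centre line of the jaws, within the pads' length; the fingertips stand 8 mm ahead of it and the grasp point (between the pads) lies 11 mm behind it; z points along the fingers, x is the direction in which the jaws open and shut, and the axes are right-handed (so a half turn about z gives the same grasp; the last joint's range is limited). The gripper opens to 88 mm and grips with 3 to 60 N. Pads are 18 mm wide; open, the fingers measure 123 mm over their backs; the gripper's body (75 mm by 187 mm) begins 45 mm behind the grasp point.
Start: joints at [-1.185, 0.689, -0.195, 1.565, 0.157, 0.902, -0.215], TCP at [0.215, 0.587, 0.212] pointing down, gripper open.
Joint ranges: [-3.01, 3.01], [-0.46, 2.08], [-1.47, 1.51], [0.13, 2.56], [-1, 4.14], [0.04, 2.09], [-2.66, 2.66]. Speed limits (rad/s): [2.57, 2.57, 3.14, 3.14, 3.14, 3.14, 3.14].

### API

Orientations are given as a unit quaternion [x, y, z, w].
In Python, from plant import get_state, snapshot, finish_job, boxes_of, pinpoint gives the robot as it stands.
- The arm moves only by the shell command python3 -m creep 'ROWS' [FORCE]. ROWS is JSON, a list of rows, each an object with "hand": the finger opening in m, from 0 to 0.0881; "slide": the shift along the tool's x, y, z in m, a list of three; "turn": the turn about the tool's z in degrees. A call has 1 to 5 rows; each row shifts and turns the commanded pose from where the row before left it, along the tool's axes as they then stand; what a row does not reach is not made up. A row lasts 1/8 s, in which the tool goes at most 62.5 mm and 10.7 degrees, less where a joint would pass 70% of its speed; a pose out of reach is approached as far as the arm can. A call is refused whole if a number of a shift passes 0.0625 or a number of a turn 10.7, either way. A call with a gripper value outside its range is refused whole. The fingers move at their own pace and stop on an object; FORCE is the grip in N (left out, the last holds). Time passes only in rows, so rows that do not move let the fingers close. It gives the time, the measured TCP pose, the force and the opening at its end, in the units of the state.
- get_state(): the state, without advancing time (a new reading comes with each control period).
- snapshot(name): name is "side" or "top"; returns a dict with "frame" (384x512x3 uint8, red, green, blue), "depth" (384x512 float32, m along the optical axis (not along the pixel's ray), 0 where there is no reading), "mtx" (3x3 intrinsics, pixels), "k1" (the pictures are not rectified: a ray, as slopes to the right and down, at radius r is drawn at 1 + k1 r^2 times it, then the intrinsics apply), "camera_from_world" (4x4, takes a point from world to camera coordinates). Camera axes: x right, y down, z forward; pixel columns grow to the right and rows downward; lengths in m; the calibration is good to about 2 mm. A picture is of the moment at which its call begins.
- finish_job(): hands the job in, once; it reports no verdict.
Trained networks look in a picture, given as the dict that the camera call returned (one of the last four; its "shot" number tells which), for a name from the list of things; names that differ only in an ending like _2 or _b are one class to them, and where a whole thing is asked for, a point or a joint stands for the part that bears it (a point fixed in the world has none). Each returns a list of dicts, best first, with "conf" (0 to 1); they miss things now and then, are a little off and sometimes report something else, mostly with a low value. They report only what shows in the picture. A call takes as long as a camera call. They do not tell look-alikes from the thing itself.
- boxes_of(target, picture): "uv" ([column, row] in pixels, amid what is visible of it).
- pinpoint(target, picture): "uv" ([column, row] in pixels: a listed point, or the origin of a listed thing).
The state is a dict: "clock": time; "q": joint angles; "qd": joint speeds; "joint_torque": joint torques, N m; "tool_pos": TCP position; "eef_rot": TCP orientation; "contact_force": force on the tool from outside, world axes, zero at the start; "moment": the same for the moment, N m; "opening": opening from 0.0 (shut) to 1.0 (fully open).
Only numpy, scipy, OpenCV 4.12 (cv2) and the standard library are available. Lean on these libraries where they do the work, as an engineer would, in place of code of your own. Each camera call takes 0.05 s, during which the arm holds its last target.

## Working session

There is one attempt and no reset: what is moved stays moved. The work goes in short steps, Python scripts to look and compute and a shell command to move; the robot and the scene stay as the last step left them, time stands still between calls to the robot, and variables do not carry over. Pictures are saved under pics/ and viewed, and the job is handed in when it is done.

```bash
ls; mkdir -p pics; cat > h.py <<'E'
import numpy as np, cv2, json
from plant import get_state, snapshot, finish_job, boxes_of, pinpoint
from scipy.spatial.transform import Rotation as R
def ray(s,uv):
    K=np.array(s["mtx"],float);k1=float(s["k1"])
    d=(np.array(uv,float)-[K[0,2],K[1,2]])/[K[0,0],K[1,1]]
    u=d.copy()
    for _ in range(30): u=d/(1+k1*(u@u))
    return np.array([u[0],u[1],1.0])
def camT(s): return np.array(s["camera_from_world"],float)
def atdepth(s,uv,z):
    T=np.linalg.inv(camT(s)); return (T@np.r_[ray(s,uv)*z,1])[:3]
def dep(s,uv):
    c,r=int(round(uv[0])),int(round(uv[1])); p=s["depth"][max(0,r-1):r+2,max(0,c-1):c+2]; p=p[p>0]
    return float(np.median(p)) if p.size else 0
def p3(s,uv): return atdepth(s,uv,dep(s,uv))
def atz(s,uv,z):
    T=np.linalg.inv(camT(s)); o=T[:3,3]; d=T[:3,:3]@ray(s,uv); return o+d*(z-o[2])/d[2]
def proj(s,p):
    c=camT(s)@np.r_[p,1]; u=c[:2]/c[2]; u=u*(1+float(s["k1"])*(u@u)); K=np.array(s["mtx"]); return np.array([K[0,0]*u[0]+K[0,2],K[1,1]*u[1]+K[1,2]])
def tri(s1,u1,s2,u2):
    A=[];b=[]
    M=np.zeros((3,3));v=np.zeros(3)
    for s,u in((s1,u1),(s2,u2)):
        T=np.linalg.inv(camT(s));o=T[:3,3];d=T[:3,:3]@ray(s,u);d/=np.linalg.norm(d);P=np.eye(3)-np.outer(d,d);M+=P;v+=P@o
    return np.linalg.solve(M,v)
def save(s,n,crop=None,k=1):
    im=cv2.cvtColor(np.array(s["frame"]),cv2.COLOR_RGB2BGR)
    if crop: im=im[crop[1]:crop[3],crop[0]:crop[2]]
    cv2.imwrite("pics/"+n,cv2.resize(im,None,fx=k,fy=k,interpolation=cv2.INTER_CUBIC))
E
python3 - <<'E'
from h import *
np.set_printoptions(precision=4,suppress=True)
st=get_state();print(st)
for n in("top","side"):
    s=snapshot(n);save(s,n+"0.png",k=1.5)
    print(n,np.linalg.inv(camT(s))[:3,3])
    for t in["tub_corner","tub_tab","ball0","scoop","scoop_nose","balance"]:
        for f in(pinpoint,boxes_of):
            for d in f(t,s): print(n,t,f.__name__,np.round(d["uv"],1),round(d["conf"],2),p3(s,d["uv"]))
E
```

```text
pics
{'clock': 0.0, 'q': array([-1.1852,  0.69  , -0.1945,  1.5663,  0.1573,  0.9025, -0.2151]), 'qd': array([ 0.0013,  0.0009, -0.0017, -0.0006, -0.0002, -0.0013, -0.0012]), 'joint_torque': array([ -0.    , -52.7576,  -1.2668, -15.3438,  -0.0526,   0.0064,
         0.0002]), 'tool_pos': array([0.2152, 0.5861, 0.2113]), 'eef_rot': array([ 0.8199,  0.5725, -0.0007,  0.0006]), 'contact_force': array([0.0795, 0.0517, 0.192 ]), 'moment': array([ 0.0162,  0.0195, -0.0072]), 'opening': 1.004235044741027}
top [ 0.3785 -0.0404  1.3616]
top tub_corner call [187.7 196.7] 0.91 [0.4937 0.1271 0.0996]
top tub_corner call [173.3 155.8] 0.86 [0.6148 0.1797 0.0545]
top tub_tab call [189.1 200.9] 0.76 [0.4823 0.1229 0.0985]
top tub_tab call [174.8 153.1] 0.86 [0.6226 0.1755 0.0555]
top ball0 call [186.7 142. ] 0.64 [0.6524 0.1403 0.072 ]
top ball0 call [171.1 151.5] 0.63 [0.6235 0.1833 0.0742]
top ball0 call [157.3 152.5] 0.41 [0.6238 0.2272 0.0522]
top ball0 call [187.6 196.2] 0.24 [0.4952 0.1276 0.0985]
top ball0 call [170.5 149.4] 0.63 [0.6294 0.1852 0.0749]
top ball0 call [156.5 152. ] 0.63 [0.62
[... 1472 characters left out ...]
2 0.2428 0.0151]
side scoop call [243.7 219.8] 0.59 [ 0.5425 -0.0286  0.011 ]
side scoop call [288.7 223. ] 0.25 [ 0.4315 -0.0604 -0.0008]
side scoop call [322.2 306.9] 0.75 [0.3149 0.1945 0.0079]
side scoop call [259.1 219.1] 0.69 [ 0.5068 -0.0472  0.0064]
side scoop_nose call [349.8 294.5] 0.96 [0.264  0.1566 0.0168]
side scoop_nose call [290.  221.3] 0.68 [ 0.4298 -0.0695 -0.0019]
side scoop_nose call [259.4 214.3] 0.69 [ 0.5095 -0.0606  0.0114]
side scoop_nose call [321.4 314. ] 0.63 [0.3143 0.2198 0.0171]
side balance call [265.1 180.6] 0.84 [ 0.5237 -0.179   0.0396]
side balance call [168.  240.2] 0.33 [0.6576 0.1555 0.0717]
side balance call [273.5 180.2] 0.9 [ 0.5022 -0.1911  0.0371]
```

View pics/top0.png

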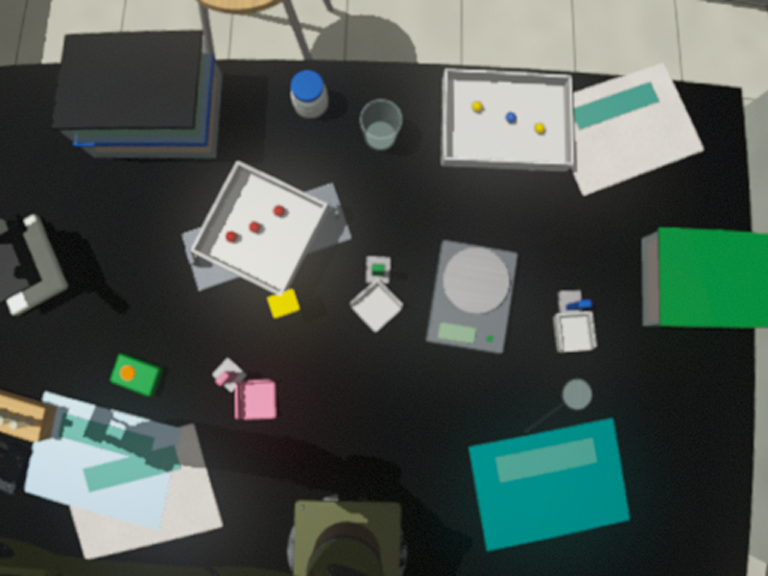

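View pics/side0.png

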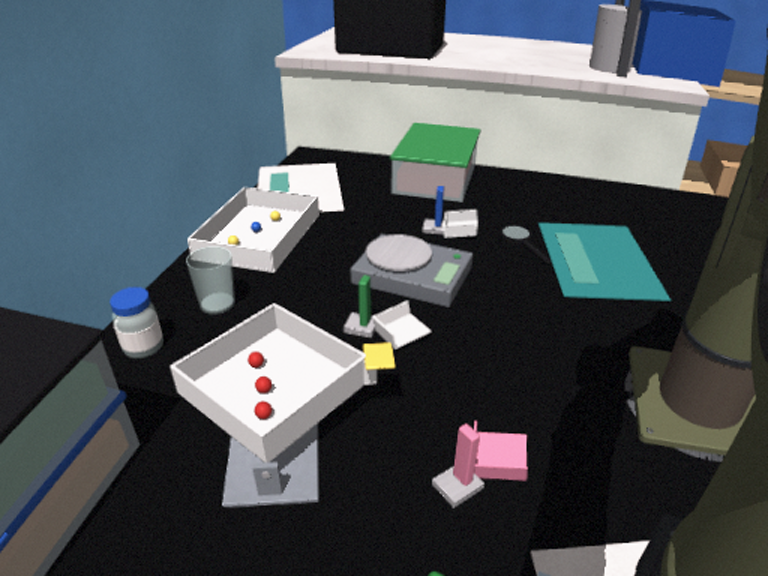

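```bash
python3 - <<'E'
from h import *
s=snapshot("top"); save(s,"tubc.png",(110,95,240,215),6)
save(s,"scoopc.png",(215,150,355,245),5)
s2=snapshot("side"); save(s2,"scoops.png",(210,150,330,250),6)
E
```

```text
(no output)
```

View pics/tubc.png

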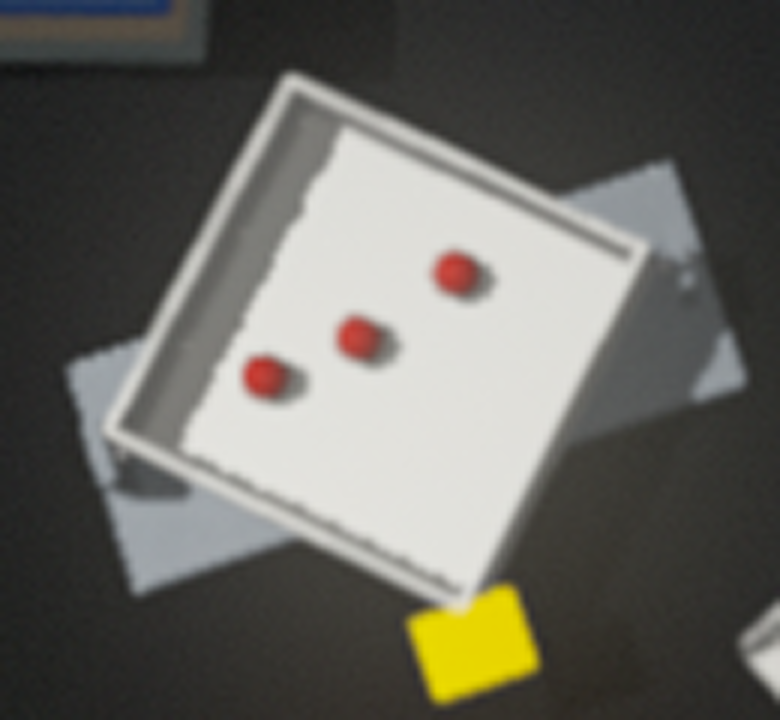

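View pics/scoopc.png

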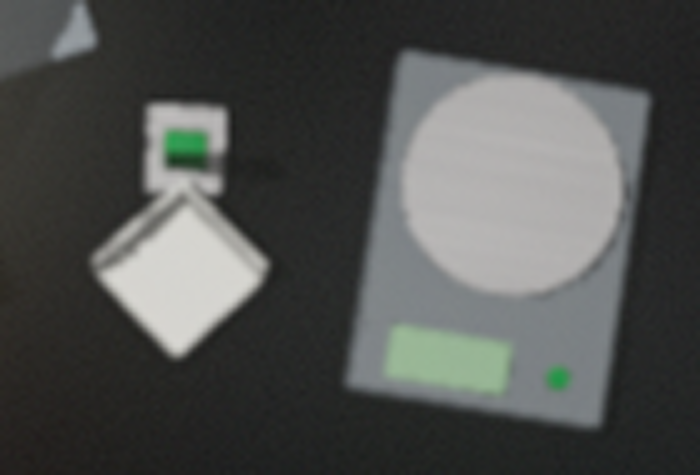

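View pics/scoops.png

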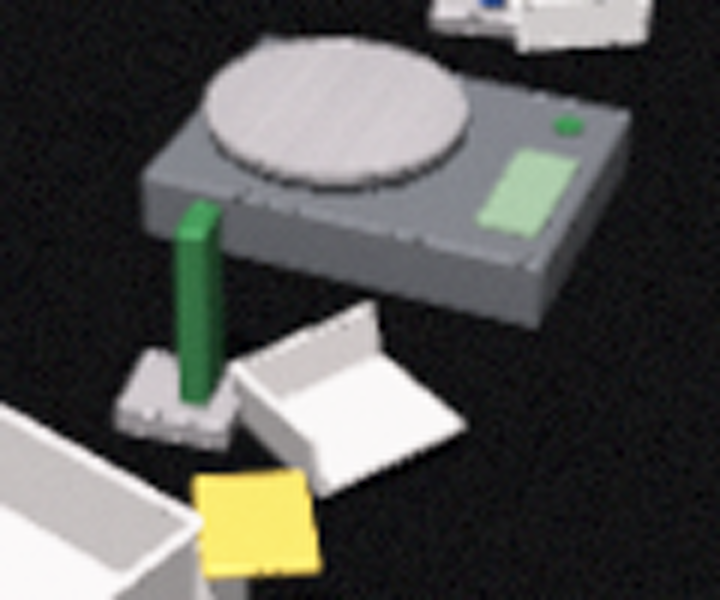

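```bash
python3 - <<'E'
from h import *
np.set_printoptions(precision=4,suppress=True)
s=snapshot("top");b=snapshot("side")
P=[atz(s,(110+u/6-.5,95+v/6-.5),.1) for u,v in((290,72),(650,247),(460,612),(106,432))]
for p in P:print(p)
print([np.linalg.norm(P[i]-P[(i+1)%4]) for i in range(4)])
d=P[0]-P[2];print("yaw",np.degrees(np.arctan2(d[1],d[0])),np.linalg.norm(d)); d=P[3]-P[1];print(np.degrees(np.arctan2(-d[0],d[1])))
c=np.mean(P,0);print("centre",c)
tab=[atz(s,(110+u/6-.5,95+v/6-.5),.1) for u,v in((410,620),(513,585),(541,662),(437,705))]
print("tab",np.mean(tab,0), p3(s,(110+475/6,95+645/6)))
ts=(210+256/6-.5,150+525/6-.5);print("tab tri",tri(s,(110+475/6-.5,95+645/6-.5),b,ts))
# yellow mask centroids
def m(s,lo,hi,box):
    h=cv2.cvtColor(np.array(s["frame"]),cv2.COLOR_RGB2HSV);k=cv2.inRange(h,lo,hi);z=np.zeros_like(k);z[box[1]:box[3],box[0]:box[2]]=k[box[1]:box[3],box[0]:box[2]];M=cv2.moments(z,True);return np.array([M['m10'],M['m01']])/max(M['m00'],1),M['m00']
y1=m(s,(22,100,100),(35,255,255),(170,180,210,220));y2=m(b,(22,90,100),(35,255,255),(230,220,275,255));print(y1,y2,tri(s,y1[0],b,y2[0]))
def pc(s,box,msk=None):
    out=[]
    for v in range(box[1],box[3]):
        for u in range(box[0],box[2]):
            if s["depth"][v,u]>0 and(msk is None or msk[v,u]): out.append(np.r_[p3(s,(u,v)),u,v])
    return np.array(out)
for nm,S,bx in(("top",s,(240,165,262,190)),("side",b,(235,180,252,220))):
    h=cv2.cvtColor(np.array(S["frame"]),cv2.COLOR_RGB2HSV);k=cv2.inRange(h,(45,90,40),(75,255,255));q=pc(S,bx,k);t=q[q[:,2]>.092]
    print(nm,len(q),q[:,2].max() if len(q) else 0,"handletop",t.mean(0),t.min(0)[:2],t.max(0)[:2])
print("handle top ray z.102",atz(s,(215+186/5-.5,150+141/5-.5),.102))
print("nose",atz(s,(215+177/5-.5,150+360/5-.5),.02),p3(s,(250,220)))
for u,v in((90,265),(270,267),(186,182)): print("pan",atz(s,(215+u/5-.5,150+v/5-.5),.035))
for u,v in((147,103),(227,106),(145,192),(222,194)): print("heel",atz(s,(215+u/5-.5,150+v/5-.5),.012))
print("bal",[atz(s,(215+u/5-.5,150+v/5-.5),.05) for u,v in((402,183),(626,183),(514,71),(514,297))])
bc=[atz(s,(215+u/5-.5,150+v/5-.5),.04) for u,v in((405,50),(652,95),(602,427),(346,385))];print("balbody",bc)
E
```

```text
[0.7473 0.2236 0.1   ]
[0.6667 0.0502 0.1   ]
[0.4941 0.1313 0.1   ]
[0.5735 0.3008 0.1   ]
[np.float64(0.1912892021024062), np.float64(0.19068984087720478), np.float64(0.18717659118872554), np.float64(0.19013396667868196)]
yaw 20.030910093467014 0.269539470430538
20.38351169411465
centre [0.6204 0.1765 0.1   ]
tab [0.4801 0.1237 0.1   ] [0.4779 0.1225 0.0991]
tab tri [0.479  0.1242 0.0963]
(array([188.5372, 202.0324]), 309.0) (array([252.2912, 236.9   ]), 340.0) [0.4788 0.1245 0.0969]
top 49 0.10343858965892094 handletop [  0.5494  -0.0468   0.1004 251.4706 178.2353] [ 0.5448 -0.0567] [ 0.5554 -0.0371]
side 234 0.10212435602229175 handletop [  0.5479  -0.0406   0.0987 242.549  188.2745] [ 0.5418 -0.0589] [ 0.5558 -0.0323]
handle top ray z.102 [ 0.5507 -0.0474  0.102 ]
nose [ 0.4335 -0.046   0.02  ] [ 0.4386 -0.0462  0.0032]
pan [0.4863 0.0057 0.035 ]
pan [ 0.488  -0.0981  0.035 ]
pan [ 0.536  -0.0484  0.035 ]
heel [ 0.585  -0.0243  0.012 ]
heel [ 0.5846 -0.0715  0.012 ]
heel [ 0.5321 -0.0246  0.012 ]
heel [ 0.5322 -0.0699  0.012 ]
bal [array([ 0.5371, -0.1722,  0.05  ]), array([ 0.5409, -0.3025,  0.05  ]), array([ 0.6043, -0.2363,  0.05  ]), array([ 0.4732, -0.2379,  0.05  ])]
balbody [array([ 0.6164, -0.1737,  0.04  ]), array([ 0.5945, -0.3196,  0.04  ]), array([ 0.4   , -0.2919,  0.04  ]), array([ 0.4208, -0.1431,  0.04  ])]
```

```bash
cat >> h.py <<'E'
TUBYAW=np.radians(20.2); TC=np.array([.4998,.1321])
def toolyaw(st=None):
    st=st or get_state(); x=R.from_quat(st["eef_rot"]).as_matrix()
    return np.degrees(np.arctan2(x[1,0],x[0,0]))
def to(p,n=None):
    """slides from measured TCP to p in current tool axes"""
    st=get_state(); M=R.from_quat(st["eef_rot"]).as_matrix(); d=M.T@(np.array(p)-st["tool_pos"])
    n=n or int(np.ceil(np.linalg.norm(d)/.0625)); n=max(n,1)
    print("clock %.2f yaw %.2f pos %s total %s  n=%d each %s"%(st["clock"],toolyaw(st),np.round(st["tool_pos"],4),np.round(d,4),n,np.round(d/n,4)), "F",np.round(st["contact_force"],1))
def tubp(x,y=0): # tub coords horizontally (world xy)
    c,s=np.cos(TUBYAW),np.sin(TUBYAW); return TC+[c*x-s*y,s*x+c*y]
E
python3 -m creep '[{"hand":0,"slide":[0,0,0],"turn":-10},{"hand":0,"slide":[0,0,0],"turn":-10},{"hand":0,"slide":[0,0,0],"turn":-10},{"hand":0,"slide":[0,0,0],"turn":-10}]'
python3 -c "
from h import *
p=tubp(-.024);print(p);to([*p,.15])"
```

```text
clock: 2.0
tool_pos: [0.2154, 0.5868, 0.2122]
eef_rot: [0.572, 0.82, 0.0, 0.0]
contact_force: [-0.1, 0.5, -0.4]
opening: 0.572
[0.47727617 0.12381284]
clock 2.00 yaw 110.17 pos [0.2154 0.5868 0.2122] total [-0.5249  0.0862  0.0622]  n=9 each [-0.0583  0.0096  0.0069] F [-0.1  0.5 -0.4]
```

```bash
python3 -m creep '[{"hand":0,"slide":[-0.058,0.0096,0.003],"turn":0},{"hand":0,"slide":[-0.058,0.0096,0.003],"turn":0},{"hand":0,"slide":[-0.058,0.0096,0.003],"turn":0},{"hand":0,"slide":[-0.058,0.0096,0.003],"turn":0},{"hand":0,"slide":[-0.058,0.0096,0.003],"turn":0}]'
python3 -c "
from h import *
p=tubp(-.024);to([*p,.125])"
```

```text
clock: 2.62
tool_pos: [0.36, 0.3287, 0.1973]
eef_rot: [0.575, 0.818, 0.0, 0.0]
contact_force: [0.9, 1.0, -0.3]
opening: 0.012
clock 2.62 yaw 109.85 pos [0.36   0.3287 0.1973] total [-0.2326  0.0407  0.0722]  n=4 each [-0.0581  0.0102  0.0181] F [ 0.9  1.  -0.3]
```

```bash
python3 -m creep '[{"hand":0,"slide":[-0.058,0.0102,0.014],"turn":0},{"hand":0,"slide":[-0.058,0.0102,0.014],"turn":0},{"hand":0,"slide":[-0.058,0.0102,0.014],"turn":0},{"hand":0,"slide":[-0.058,0.0102,0.014],"turn":0},{"hand":0,"slide":[0,0,0],"turn":0}]'
python3 -c "
from h import *
p=tubp(-.024);to([*p,.106])"
```

```text
clock: 3.25
tool_pos: [0.4778, 0.1197, 0.1399]
eef_rot: [0.579, 0.815, -0.002, 0.001]
contact_force: [-0.8, 1.1, 1.8]
opening: 0.007
clock 3.25 yaw 109.24 pos [0.4778 0.1197 0.1399] total [0.0042 0.001  0.0339]  n=1 each [0.0042 0.001  0.0339] F [-0.8  1.1  1.8]
```

```bash
python3 -m creep '[{"hand":0,"slide":[0.004,0,0.022],"turn":0},{"hand":0,"slide":[0,0,0.012],"turn":0},{"hand":0,"slide":[0,-0.001,0.01],"turn":0},{"hand":0,"slide":[0,-0.002,0.01],"turn":0},{"hand":0,"slide":[0,0,0],"turn":0}]'
python3 -c "
from h import *
print(get_state()['tool_pos'],get_state()['contact_force'])"
```

```text
clock: 3.88
tool_pos: [0.4712, 0.1285, 0.0866]
eef_rot: [0.574, 0.819, -0.001, -0.0]
contact_force: [0.5, 0.3, -0.8]
opening: 0.001
[0.47122213 0.12854012 0.0865907 ] [ 0.48645428  0.34410986 -0.8381988 ]
```

```bash
python3 -c "
from h import *
s=snapshot('side');save(s,'side1.png',(120,180,320,340),4)"
```

```text
(no output)
```

View pics/side1.png

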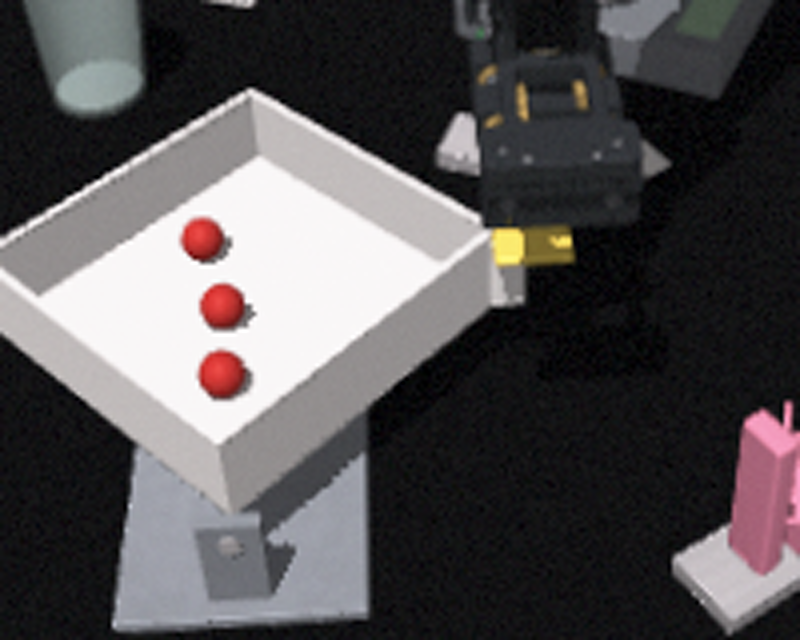

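```bash
python3 -m creep '[{"hand":0,"slide":[-0.005,0,0.005],"turn":0},{"hand":0,"slide":[0,0,0.005],"turn":0},{"hand":0,"slide":[0,0,0.004],"turn":0},{"hand":0,"slide":[0,0,0],"turn":0},{"hand":0,"slide":[0,0,0],"turn":0}]'
python3 -c "
from h import *
print(get_state()['tool_pos'],get_state()['contact_force'])
s=snapshot('side');save(s,'side2.png',(120,180,320,340),4)"
```

```text
clock: 4.55
tool_pos: [0.4737, 0.1242, 0.0731]
eef_rot: [0.575, 0.818, 0.0, -0.0]
contact_force: [0.2, 0.3, 0.0]
opening: 0.005
[0.47367254 0.12416292 0.07311856] [0.24912362 0.33035835 0.01728578]
```

View pics/side2.png

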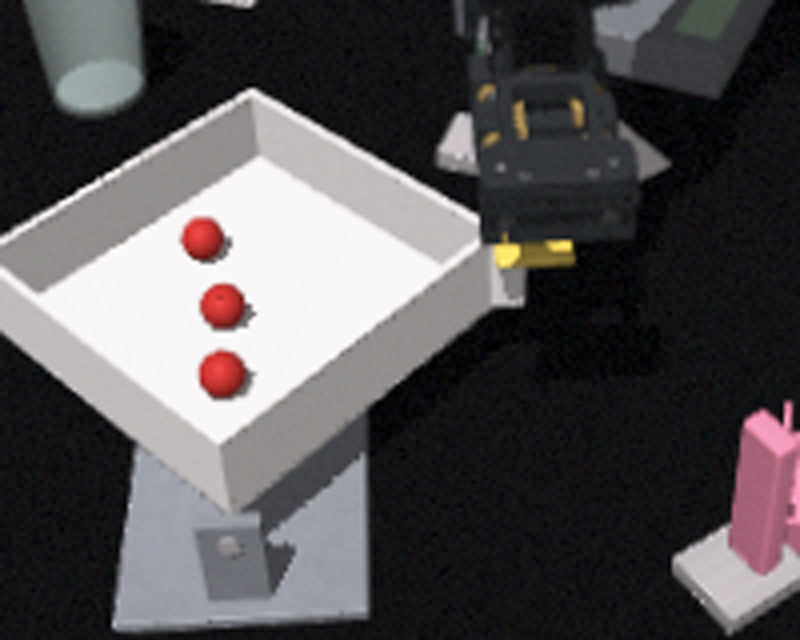

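```bash
python3 -c "
from h import *
s=snapshot('side');st=get_state();T=st['tool_pos'];M=R.from_quat(st['eef_rot']).as_matrix()
im=cv2.cvtColor(np.array(s['frame']),cv2.COLOR_RGB2BGR)[180:340,120:320];im=cv2.resize(im,None,fx=4,fy=4)
def dot(p,c):
    u=proj(s,p);cv2.circle(im,(int((u[0]-120+.5)*4),int((u[1]-180+.5)*4)),4,c,-1)
dot(T,(0,0,255));dot(T+M[:,2]*.008,(0,255,0));dot(T-M[:,2]*.056,(255,0,0));dot([.479,.1243,.1],(255,0,255))
cv2.imwrite('pics/dbg.png',im)
t=snapshot('top');save(t,'top2.png',(130,140,260,240),6)
im=cv2.imread('pics/top2.png')
for p,c in((T,(0,0,255)),(T-M[:,2]*.056,(255,0,0)),(np.array([.479,.1243,.1]),(255,0,255))):
    u=proj(t,p);cv2.circle(im,(int((u[0]-130+.5)*6),int((u[1]-140+.5)*6)),4,c,-1)
cv2.imwrite('pics/top2.png',im)
"
```

```text
(no output)
```

View pics/dbg.png

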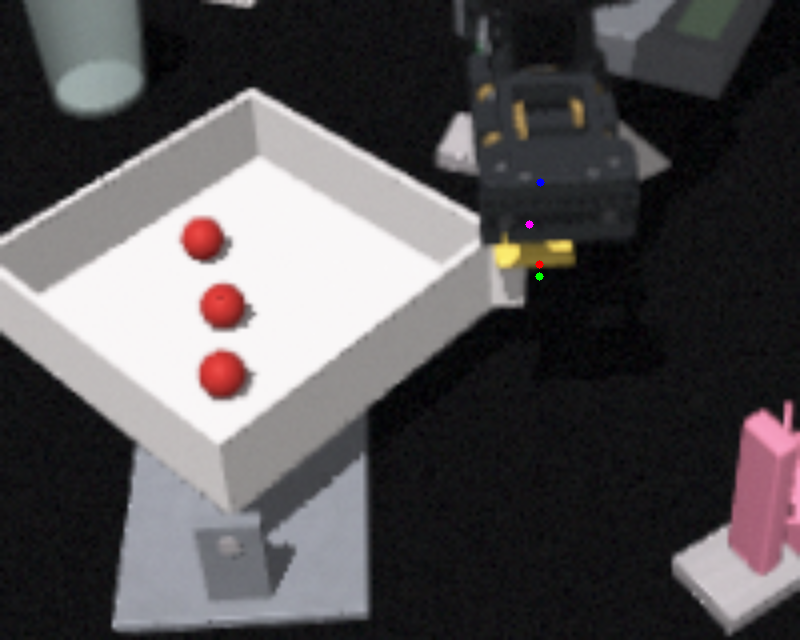

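View pics/top2.png

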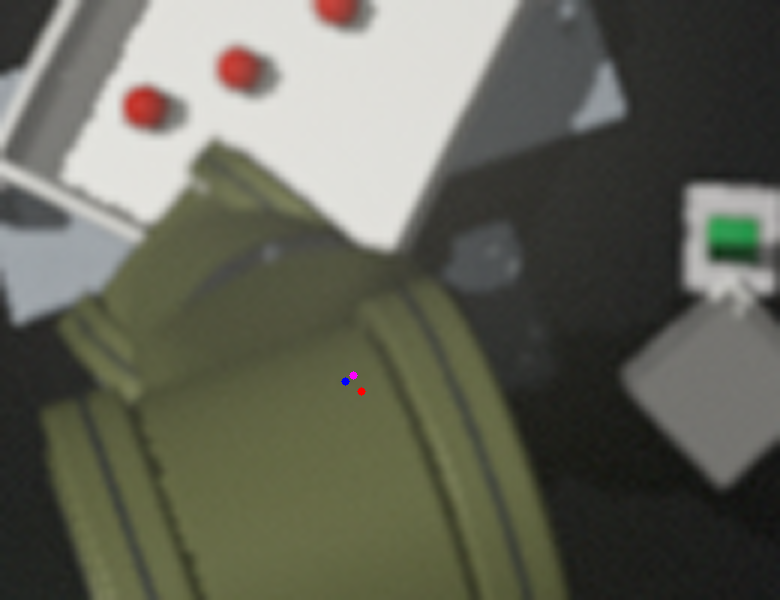

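```bash
python3 -c "
from h import *
np.set_printoptions(precision=3,suppress=True)
s=snapshot('side');st=get_state();print(st['tool_pos'],st['opening'])
for v in range(222,252,3):
    print(v,[tuple(np.round(p3(s,(u,v)),3)) for u in (245,252,260,268,276)])
save(s,'side3.png',(200,120,340,260),4)
"
```

```text
[0.474 0.124 0.073] 0.006143559946747089
222 [(np.float64(0.467), np.float64(0.212), np.float64(0.207)), (np.float64(0.456), np.float64(0.209), np.float64(0.207)), (np.float64(0.443), np.float64(0.206), np.float64(0.207)), (np.float64(0.43), np.float64(0.201), np.float64(0.206)), (np.float64(0.416), np.float64(0.198), np.float64(0.207))]
225 [(np.float64(0.465), np.float64(0.22), np.float64(0.207)), (np.float64(0.454), np.float64(0.216), np.float64(0.206)), (np.float64(0.441), np.float64(0.211), np.float64(0.205)), (np.float64(0.428), np.float64(0.208), np.float64(0.205)), (np.float64(0.415), np.float64(0.203), np.float64(0.205))]
228 [(np.float64(0.465), np.float64(0.221), np.float64(0.201)), (np.float64(0.453), np.float64(0.217), np.float64(0.201)), (np.float64(0.441), np.float64(0.213), np.float64(0.2)), (np.float64(0.428), np.float64(0.209), np.float64(0.199)), (np.float64(0.415), np.float64(0.203), np.float64(0.197))]
231 [(np.float64(0.465), np.float64(0.22), np.float64(0.194)), (np.float64(0.454), np.float64(0.215), np.float64(0.192)), (np.float64(0.441), np.float64(0.21), np.
[... 1223 characters left out ...]
.465), np.float64(0.031), np.float64(0.002)), (np.float64(0.446), np.float64(0.027), np.float64(0.003))]
246 [(np.float64(0.486), np.float64(0.153), np.float64(0.095)), (np.float64(0.477), np.float64(0.13), np.float64(0.077)), (np.float64(0.48), np.float64(0.049), np.float64(0.005)), (np.float64(0.462), np.float64(0.041), np.float64(0.002)), (np.float64(0.444), np.float64(0.036), np.float64(0.002))]
249 [(np.float64(0.491), np.float64(0.136), np.float64(0.071)), (np.float64(0.496), np.float64(0.061), np.float64(0.002)), (np.float64(0.478), np.float64(0.055), np.float64(0.001)), (np.float64(0.46), np.float64(0.05), np.float64(0.001)), (np.float64(0.442), np.float64(0.045), np.float64(0.001))]
```

View pics/side3.png

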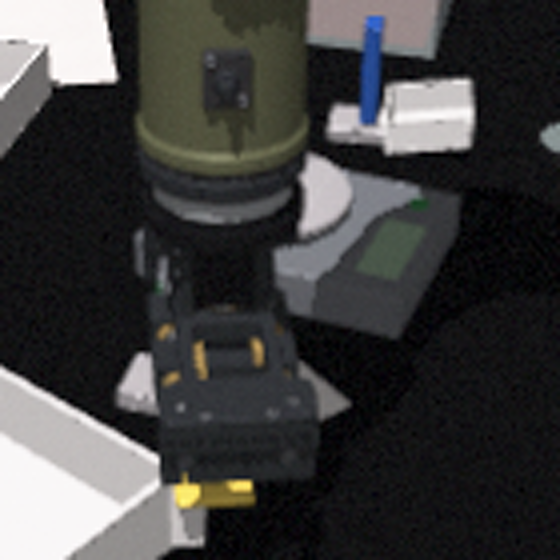

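```bash
python3 -m creep '[{"hand":0,"slide":[0,0,-0.03],"turn":0},{"hand":0,"slide":[0,0,-0.03],"turn":0},{"hand":0,"slide":[0,0,0],"turn":0}]'
python3 -c "
from h import *
np.set_printoptions(precision=3,suppress=True)
s=snapshot('side');st=get_state();print(st['tool_pos'],st['opening'],st['contact_force'],st['q'])
for v in range(205,240,3):
    print(v,[p3(s,(u,v)) for u in (245,256,265)])
save(s,'side4.png',(200,120,340,260),4)
"
```

```text
clock: 5.12
tool_pos: [0.475, 0.1245, 0.1348]
eef_rot: [0.575, 0.818, 0.002, 0.001]
contact_force: [0.1, -1.3, 0.3]
opening: 0.002
[0.474 0.124 0.134] 0.002988452814555188 [ 0.817  0.536 -0.128] [-0.102  0.665 -0.396  2.038  0.492  0.528  1.064]
205 [array([0.467, 0.214, 0.244]), array([0.449, 0.208, 0.243]), array([0.435, 0.203, 0.242])]
208 [array([0.467, 0.213, 0.237]), array([0.45 , 0.207, 0.236]), array([0.435, 0.202, 0.236])]
211 [array([0.467, 0.214, 0.232]), array([0.449, 0.207, 0.23 ]), array([0.435, 0.203, 0.23 ])]
214 [array([ 0.54 , -0.032,  0.028]), array([0.467, 0.137, 0.168]), array([ 0.497, -0.07 ,  0.008])]
217 [array([ 0.542, -0.038,  0.013]), array([ 0.516, -0.051,  0.009]), array([ 0.493, -0.056,  0.01 ])]
220 [array([ 0.539, -0.028,  0.012]), array([ 0.507, -0.016,  0.028]), array([ 0.49 , -0.044,  0.01 ])]
223 [array([ 0.538, -0.025,  0.004]), array([ 0.508, -0.02 ,  0.015]), array([ 0.488, -0.033,  0.009])]
226 [array([ 0.536, -0.017,  0.001]), array([ 0.509, -0.023,  0.003]), array([ 0.484, -0.018,  0.011])]
229 [array([ 0.533, -0.007, -0.   ]), array([ 0.507, -0.016, -0.001]), array([ 0.481, -0.006,  0.012])]
232 [array([0.496, 0.115, 0.099]), array([0.474, 0.109, 0.098]), array([0.479, 0.001, 0.009])]
235 [array([0.493, 0.127, 0.101]), array([0.471, 0.121, 0.101]), array([0.479, 0.003, 0.001])]
238 [array([0.491, 0.135, 0.1  ]), array([0.469, 0.13 , 0.1  ]), array([0.476, 0.014, 0.001])]
```

View pics/side4.png

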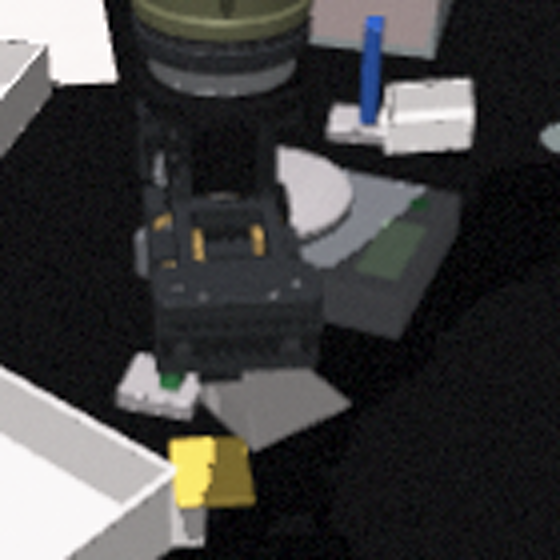

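```bash
python3 -m creep '[{"hand":0,"slide":[0,0,0.055],"turn":0},{"hand":0,"slide":[0,0,0.01],"turn":0},{"hand":0,"slide":[0,-0.001,0.01],"turn":0},{"hand":0,"slide":[0,0,0],"turn":0}]'
python3 -c "
from h import *
np.set_printoptions(precision=3,suppress=True)
s=snapshot('side');st=get_state();print(st['tool_pos'],st['opening'],st['contact_force'],st['q'])
save(s,'side5.png',(120,140,340,300),3.6)
"
```

```text
clock: 5.68
tool_pos: [0.4727, 0.1236, 0.0581]
eef_rot: [0.575, 0.818, -0.0, 0.0]
contact_force: [-1.0, 0.3, 0.0]
opening: 0.003
[0.473 0.124 0.059] 0.004386435684968875 [-0.495  0.307  0.111] [-0.19   0.793 -0.261  2.089  0.603  0.33   0.965]
```

View pics/side5.png

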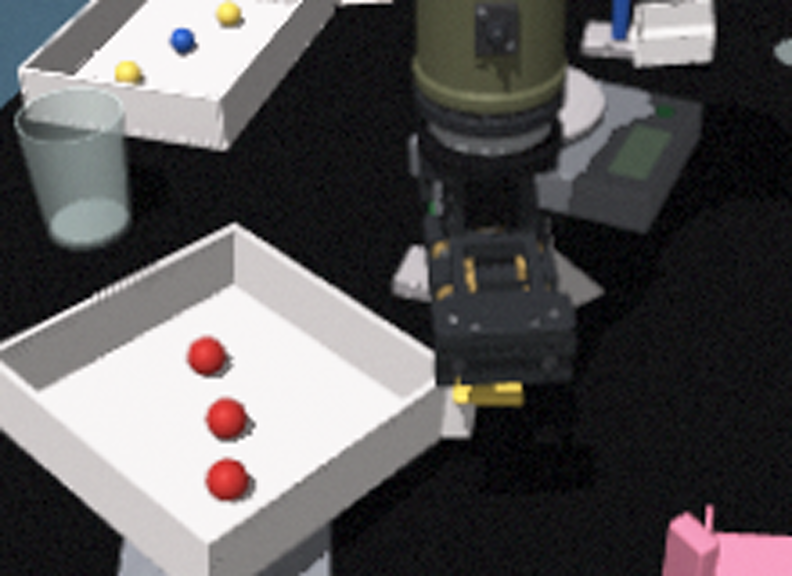

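```bash
python3 -m creep '[{"hand":0,"slide":[0,0,0.008],"turn":0},{"hand":0,"slide":[0,0,0.008],"turn":0},{"hand":0,"slide":[0,0,0],"turn":0}]'
python3 -c "
from h import *
np.set_printoptions(precision=3,suppress=True)
s=snapshot('side');st=get_state();print(st['tool_pos'],st['opening'],st['contact_force'],st['moment'])
save(s,'side6.png',(120,140,340,300),3.6)
for v in range(225,256,3):
    print(v,[p3(s,(u,v)) for u in (245,256,265)])
"
```

```text
clock: 6.1
tool_pos: [0.4721, 0.1233, 0.0428]
eef_rot: [0.575, 0.818, -0.0, 0.0]
contact_force: [-3.4, -1.7, 14.8]
opening: 0.005
[0.472 0.123 0.043] 0.006747058467144036 [-5.117 -0.381 14.894] [-0.143  0.977  0.01 ]
225 [array([0.483, 0.161, 0.157]), array([0.463, 0.154, 0.155]), array([0.447, 0.147, 0.153])]
228 [array([0.482, 0.165, 0.152]), array([0.454, 0.188, 0.177]), array([0.439, 0.183, 0.176])]
231 [array([0.471, 0.2  , 0.176]), array([0.452, 0.195, 0.176]), array([0.437, 0.191, 0.176])]
234 [array([0.468, 0.209, 0.177]), array([0.45 , 0.205, 0.178]), array([0.434, 0.201, 0.178])]
237 [array([0.466, 0.217, 0.177]), array([0.448, 0.213, 0.178]), array([0.433, 0.208, 0.177])]
240 [array([0.465, 0.22 , 0.173]), array([0.447, 0.215, 0.173]), array([0.432, 0.21 , 0.172])]
243 [array([0.466, 0.219, 0.165]), array([0.447, 0.213, 0.164]), array([0.432, 0.207, 0.163])]
246 [array([0.468, 0.213, 0.152]), array([0.449, 0.206, 0.151]), array([0.434, 0.2  , 0.149])]
249 [array([0.468, 0.213, 0.144]), array([0.449, 0.207, 0.144]), array([0.434, 0.201, 0.142])]
252 [array([0.468, 0.213, 0.137]), array([0.449, 0.207, 0.136]), array([0.449, 0.13 , 0.067])]
255 [array([0.491, 0.137, 0.054]), array([0.465, 0.146, 0.068]), array([0.448, 0.136, 0.064])]
```

View pics/side6.png

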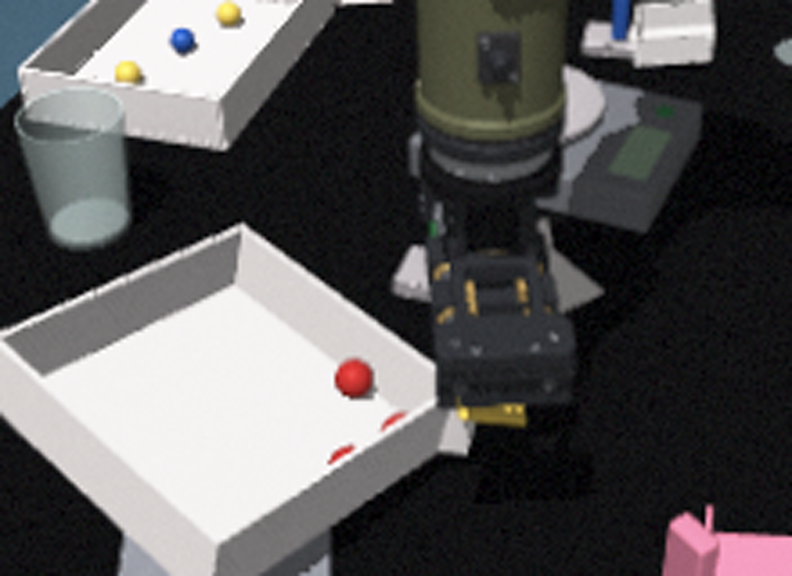

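```bash
python3 -m creep '[{"hand":0,"slide":[0,0,0],"turn":0},{"hand":0,"slide":[0,0,0],"turn":0},{"hand":0,"slide":[0,0,-0.04],"turn":0},{"hand":0,"slide":[-0.06,0,-0.06],"turn":0},{"hand":0.088,"slide":[-0.06,0,-0.05],"turn":0}]'
python3 -c "
from h import *
np.set_printoptions(precision=3,suppress=True)
s=snapshot('side');st=get_state();print(st['tool_pos'],st['opening'],st['contact_force'],st['moment'])
save(s,'side7.png',(120,100,340,280),3.6)
s=snapshot('top');
save(s,'top7.png',(110,95,300,225),4)
"
```

```text
clock: 6.78
tool_pos: [0.5054, 0.0367, 0.1677]
eef_rot: [0.574, 0.819, 0.001, 0.001]
contact_force: [0.9, -0.1, -0.7]
opening: 0.092
[0.51  0.027 0.171] 0.13761941430724528 [ 2.578 -5.194  1.492] [-0.288 -0.146  0.011]
```

View pics/side7.png

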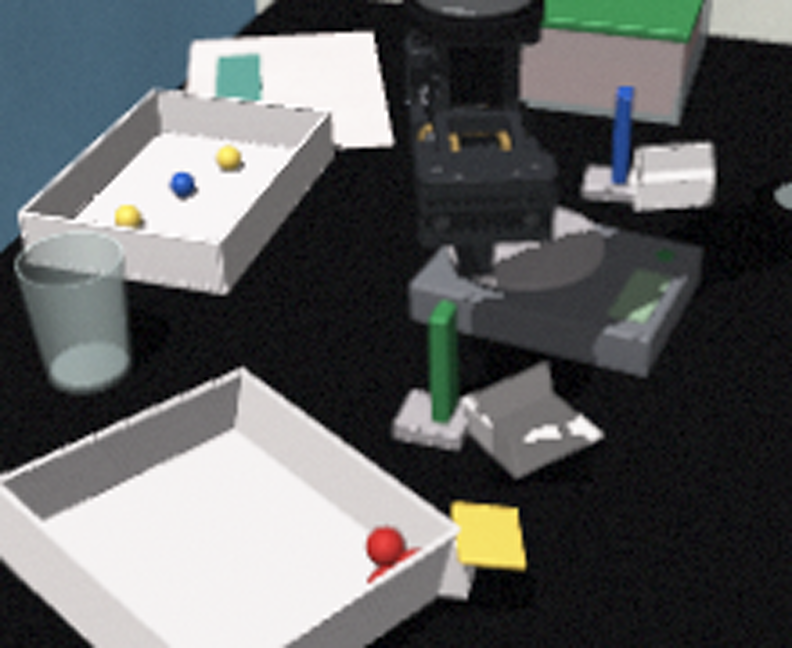

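View pics/top7.png

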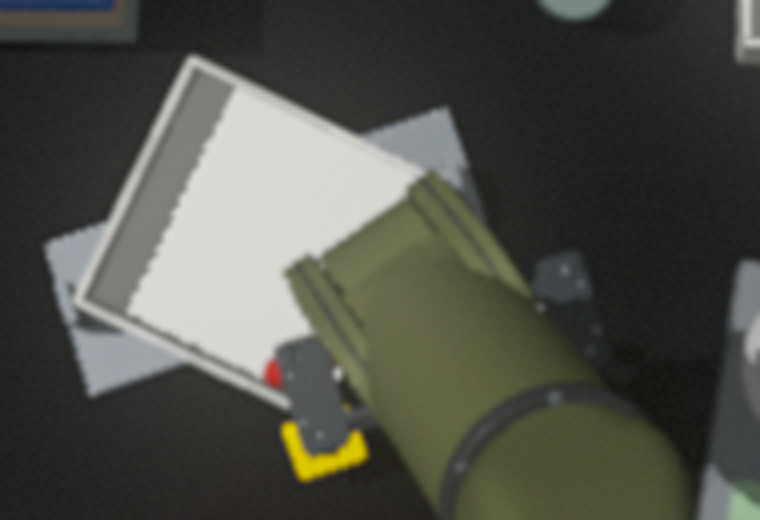

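```bash
python3 -m creep '[{"hand":0.088,"slide":[-0.03,0,-0.02],"turn":10},{"hand":0.088,"slide":[-0.03,0,-0.02],"turn":10},{"hand":0.088,"slide":[0,0,0],"turn":0},{"hand":0.088,"slide":[0,0,0],"turn":0}]'
python3 -c "
from h import *
np.set_printoptions(precision=3,suppress=True)
s=snapshot('side');st=get_state();print(st['tool_pos'],st['opening'],toolyaw(st))
to([.5495,-.047,.2])
save(s,'side8.png',(200,60,320,210),4)
t=snapshot('top')
save(t,'top8.png',(110,95,300,225),4)
for n,x in (('side',s),('top',t)):
  for d in boxes_of('ball0',x): print(n,np.round(d['uv'],1),round(d['conf'],2),p3(x,d['uv']))
"
```

```text
clock: 7.38
tool_pos: [0.5189, -0.0194, 0.2055]
eef_rot: [0.707, 0.707, 0.0, -0.001]
contact_force: [0.9, 0.3, -0.8]
opening: 0.639
[ 0.519 -0.019  0.205] 0.6869104640531534 90.08305114877781
clock 7.42 yaw 90.08 pos [ 0.519 -0.019  0.205] total [-0.028  0.031  0.005]  n=1 each [-0.028  0.031  0.005] F [-0.9  0.2 -0. ]
side [225.6 251.7] 0.62 [0.534 0.138 0.053]
top [188.1 188.8] 0.62 [0.521 0.133 0.053]
top [183.1 182.8] 0.61 [0.54  0.151 0.036]
```

View pics/side8.png

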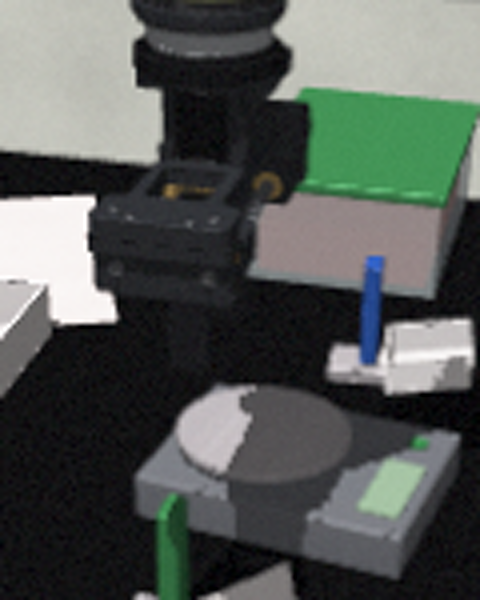

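View pics/top8.png

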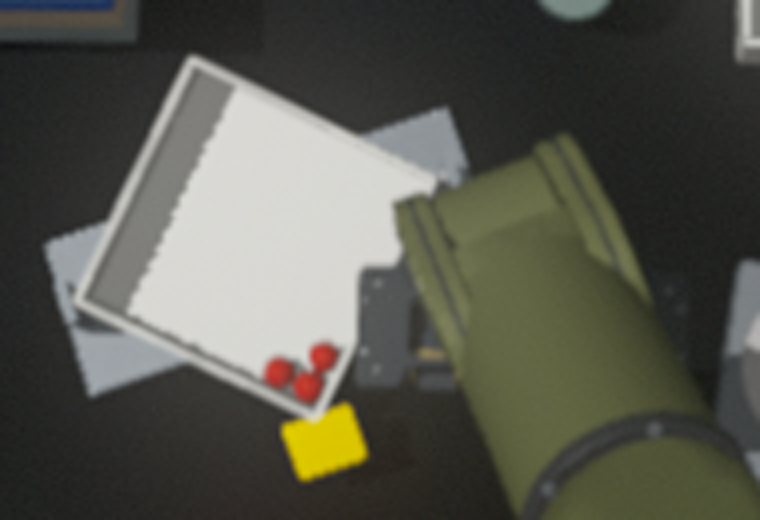

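```bash
python3 -c "
from h import *
np.set_printoptions(precision=3,suppress=True)
s=snapshot('side');st=get_state();T=st['tool_pos'];print(T,st['opening'])
for v in range(130,164,2):
    print(v,[p3(s,(u,v)) for u in (238,244,248,252)])
for p in (T+[0,.04,0],T+[0,.04,-.008],T+[0,.04,.05]): print(proj(s,p))
"
```

```text
[ 0.519 -0.02   0.206] 0.8687992829840218
130 [array([0.523, 0.066, 0.305]), array([0.511, 0.067, 0.307]), array([0.503, 0.067, 0.308]), array([0.495, 0.066, 0.309])]
132 [array([0.522, 0.067, 0.302]), array([0.51 , 0.067, 0.303]), array([0.503, 0.067, 0.304]), array([0.495, 0.067, 0.305])]
134 [array([0.523, 0.066, 0.297]), array([0.511, 0.067, 0.299]), array([0.503, 0.066, 0.3  ]), array([0.495, 0.065, 0.3  ])]
136 [array([ 0.704, -0.505,  0.001]), array([0.52 , 0.035, 0.279]), array([0.512, 0.036, 0.28 ]), array([0.505, 0.029, 0.278])]
138 [array([ 0.7  , -0.492, -0.   ]), array([0.52 , 0.034, 0.274]), array([0.512, 0.035, 0.275]), array([ 0.649, -0.497,  0.004])]
140 [array([ 0.695, -0.475,  0.   ]), array([0.52 , 0.034, 0.269]), array([0.512, 0.034, 0.27 ]), array([ 0.646, -0.487,  0.001])]
142 [array([ 0.69, -0.46,  0.  ]), array([0.52 , 0.034, 0.265]), array([0.512, 0.033, 0.266]), array([ 0.642, -0.472,  0.001])]
144 [array([ 0.686, -0.447, -0.001]), array([0.521, 0.032, 0.259]), array([0.512, 0.033, 0.261]), array([ 0.636, -0.451,  0.004])]
146 [array([ 0.681, -0.432, -0.   
[... 519 characters left out ...]
0.   ]), array([0.523, 0.027, 0.233]), array([0.513, 0.031, 0.237]), array([ 0.617, -0.381,  0.004])]
156 [array([ 0.66 , -0.362,  0.   ]), array([ 0.641, -0.369, -0.   ]), array([ 0.628, -0.373, -0.001]), array([ 0.615, -0.375,  0.   ])]
158 [array([ 0.657, -0.351, -0.001]), array([ 0.637, -0.355,  0.   ]), array([ 0.624, -0.359, -0.   ]), array([ 0.611, -0.358,  0.002])]
160 [array([ 0.652, -0.337, -0.   ]), array([ 0.634, -0.344, -0.001]), array([ 0.621, -0.347, -0.001]), array([ 0.585, -0.265,  0.049])]
162 [array([ 0.649, -0.325, -0.   ]), array([ 0.63, -0.33, -0.  ]), array([ 0.593, -0.249,  0.05 ]), array([ 0.583, -0.255,  0.049])]
[246.827 163.963]
[246.852 167.183]
[246.67  143.045]
```

```bash
python3 -c "
from h import *
print(tubp(.243));to([*tubp(.243),.15])"
```

```text
[0.7278538  0.21600746]
clock 7.62 yaw 89.99 pos [ 0.5189 -0.0198  0.2057] total [0.2358 0.209  0.0557]  n=6 each [0.0393 0.0348 0.0093] F [-0.7 -0.  -0.3]
```

```bash
python3 -m creep '[{"hand":0,"slide":[0.047,0.04,0],"turn":0},{"hand":0,"slide":[0.047,0.04,0],"turn":0},{"hand":0,"slide":[0.047,0.042,0],"turn":0},{"hand":0,"slide":[0.047,0.042,0.02],"turn":0},{"hand":0,"slide":[0.047,0.045,0.03],"turn":0}]'
python3 -m creep '[{"hand":0,"slide":[0,0,0],"turn":0},{"hand":0,"slide":[0,0,0],"turn":0}]'
python3 -c "
from h import *
to([*tubp(.243),.105])
s=snapshot('side');save(s,'s9.png',(100,140,280,300),4)
"
```

```text
clock: 8.25
tool_pos: [0.7218, 0.2072, 0.1611]
eef_rot: [0.708, 0.707, 0.001, 0.0]
contact_force: [1.2, -1.2, -0.8]
opening: 0.345
clock: 8.5
tool_pos: [0.72, 0.2043, 0.1606]
eef_rot: [0.708, 0.706, -0.001, -0.0]
contact_force: [-0.5, -0.7, -0.0]
opening: 0.124
clock 8.50 yaw 89.88 pos [0.72   0.2043 0.1606] total [0.0118 0.0079 0.0556]  n=1 each [0.0118 0.0079 0.0556] F [-0.5 -0.7 -0. ]
```

View pics/s9.png

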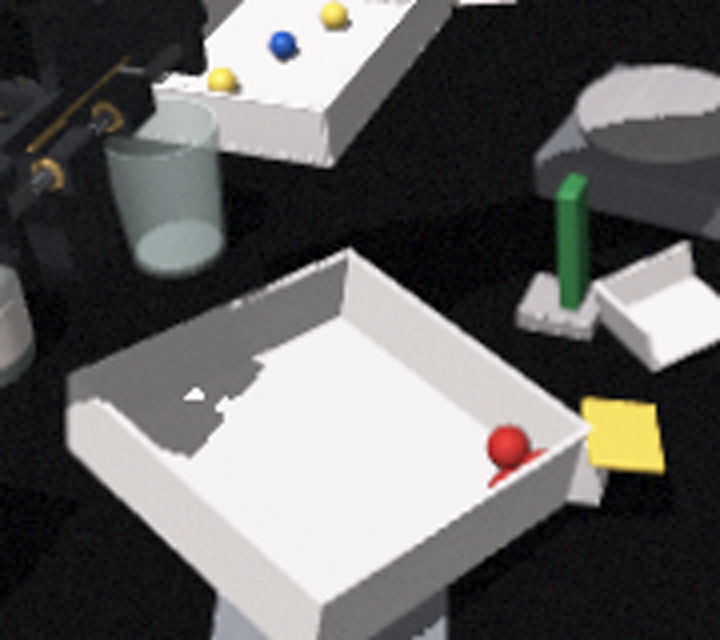

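```bash
python3 -m creep '[{"hand":0,"slide":[0.008,0.005,0.05],"turn":0},{"hand":0,"slide":[0,0,0.012],"turn":0},{"hand":0,"slide":[0,0,0.01],"turn":0},{"hand":0,"slide":[0,0,0.006],"turn":0},{"hand":0,"slide":[0,0,0],"turn":0}]'
python3 -c "
from h import *
to([*tubp(.243),.105])
s=snapshot('side');save(s,'s10.png',(100,140,280,300),4)
"
```

```text
clock: 9.18
tool_pos: [0.729, 0.2129, 0.0873]
eef_rot: [0.709, 0.706, 0.004, 0.002]
contact_force: [2.5, 1.0, 5.4]
opening: 0.005
clock 9.18 yaw 89.76 pos [0.729  0.2129 0.0873] total [ 0.0032 -0.001  -0.0177]  n=1 each [ 0.0032 -0.001  -0.0177] F [2.5 1.  5.4]
```

View pics/s10.png

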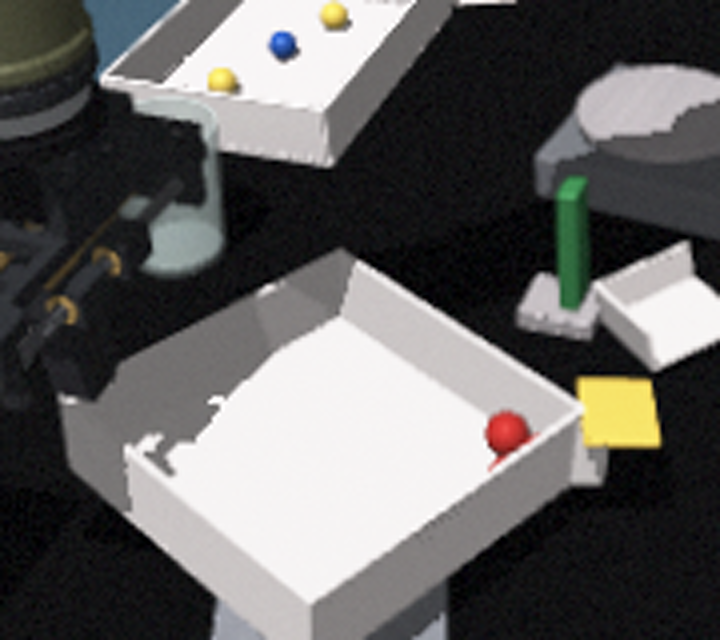

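```bash
cat >> h.py <<'E'
def tip(s):
    # fit floor plane from white floor pixels of side view
    pts=[]
    for x in np.arange(.07,.19,.008):
        for y in np.arange(-.04,.041,.008):
            q=tubp(x,y); u=proj(s,[q[0],q[1],.054+ (x-.129)*.1])
            p=p3(s,u)
            if .02<p[2]<.1: pts.append(p)
    pts=np.array(pts); 
    for _ in range(3):
        A=np.c_[pts[:,:2],np.ones(len(pts))]; c=np.linalg.lstsq(A,pts[:,2],rcond=None)[0]; r=np.abs(A@c-pts[:,2]); pts=pts[r<max(.003,1.5*np.median(r))]
    d=np.array([np.cos(TUBYAW),np.sin(TUBYAW)])
    return np.arctan(c[:2]@d), np.degrees(np.arctan2(c[1],c[0])), len(pts), c@np.r_[tubp(0),1]
E
python3 -c "
from h import *
s=snapshot('side');print(tip(s), p3(s,(100+620/4,140+415/4)))"
```

```text
(np.float64(0.09480369707969717), np.float64(22.21580138781163), 120, np.float64(0.042474147862269745)) [0.47043466 0.13176036 0.08613008]
```

```bash
python3 -m creep '[{"hand":0,"slide":[0,0,0.005],"turn":0},{"hand":0,"slide":[0,0,0],"turn":0},{"hand":0,"slide":[0,0,-0.03],"turn":0},{"hand":0.088,"slide":[-0.03,-0.02,-0.06],"turn":0},{"hand":0.088,"slide":[-0.04,-0.03,-0.03],"turn":0}]'
python3 -c "
from h import *
s=snapshot('side');print(tip(s))
save(s,'s11.png',(100,140,280,300),4)
to([.5495,-.047,.2])
"
```

```text
clock: 9.9
tool_pos: [0.6778, 0.1463, 0.1952]
eef_rot: [0.708, 0.706, 0.002, 0.001]
contact_force: [0.7, -1.2, 0.8]
opening: 0.204
(np.float64(0.05525988513431882), np.float64(19.182147380006136), 122, np.float64(0.04754067440418329))
clock 9.95 yaw 89.53 pos [0.6753 0.1371 0.1984] total [-0.1852 -0.1243 -0.0007]  n=4 each [-0.0463 -0.0311 -0.0002] F [-4.8 -5.7  0.3]
```

View pics/s11.png

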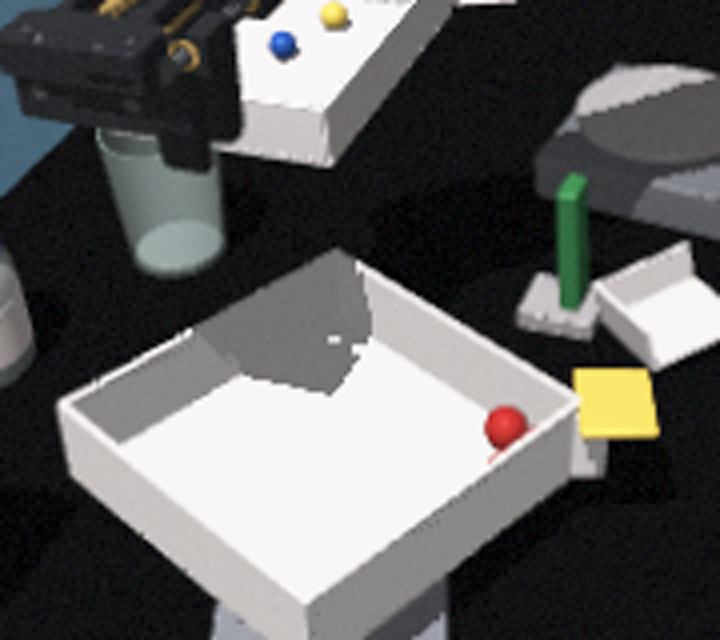

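```bash
python3 -m creep '[{"hand":0.088,"slide":[-0.046,-0.031,0],"turn":0},{"hand":0.088,"slide":[-0.046,-0.031,0],"turn":0},{"hand":0.088,"slide":[-0.046,-0.031,0],"turn":0},{"hand":0.088,"slide":[-0.046,-0.031,0],"turn":0},{"hand":0.088,"slide":[0,0,0],"turn":0}]'
python3 -c "
from h import *
to([.5505,-.047,.1])
s=snapshot('side');save(s,'s12.png',(180,60,320,240),3.3)
t=snapshot('top');save(t,'t12.png',(110,95,300,245),4)
"
```

```text
clock: 10.58
tool_pos: [0.5493, -0.0442, 0.192]
eef_rot: [0.711, 0.703, -0.003, 0.0]
contact_force: [0.1, 0.3, 1.0]
opening: 0.819
clock 10.57 yaw 89.38 pos [ 0.5493 -0.0442  0.192 ] total [-0.0023  0.0016  0.092 ]  n=2 each [-0.0011  0.0008  0.046 ] F [0.1 0.3 1. ]
```

View pics/s12.png

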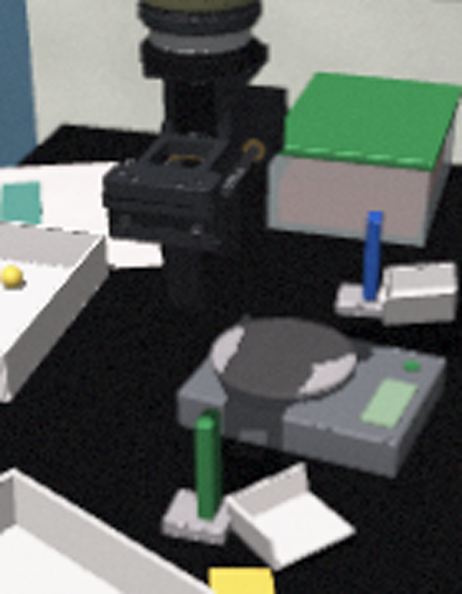

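View pics/t12.png

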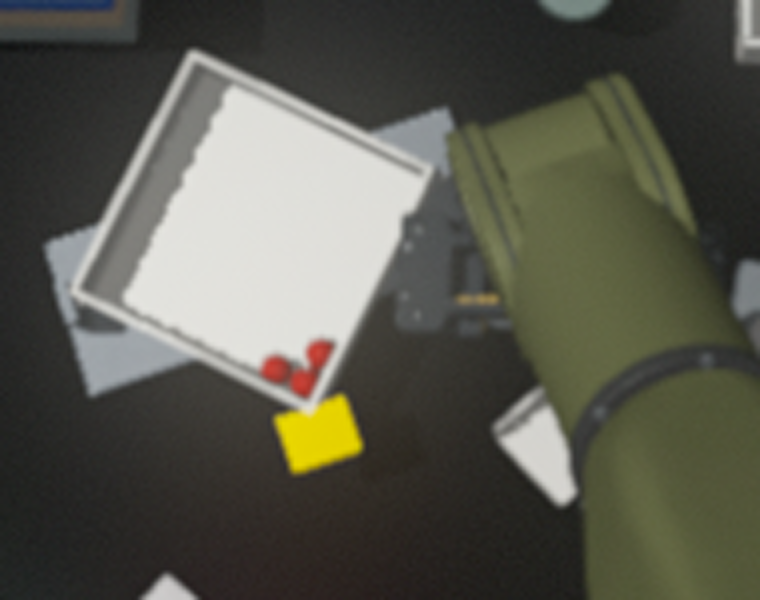

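```bash
python3 -m creep '[{"hand":0.088,"slide":[-0.003,0.001,0.06],"turn":0},{"hand":0.088,"slide":[0,0,0.05],"turn":0},{"hand":0.088,"slide":[0,0,0.02],"turn":0},{"hand":0.088,"slide":[0,0,0.005],"turn":0},{"hand":0.088,"slide":[0,0,0],"turn":0}]'
python3 -c "
from h import *
to([.5505,-.047,.057])
s=snapshot('side');save(s,'s13.png',(180,120,320,260),4)
"
```

```text
clock: 11.3
tool_pos: [0.5549, -0.0396, 0.0573]
eef_rot: [0.708, 0.707, 0.001, 0.0]
contact_force: [-0.5, 0.6, 0.8]
opening: 1.003
clock 11.30 yaw 89.92 pos [ 0.5549 -0.0396  0.0573] total [-0.0074 -0.0044  0.0003]  n=1 each [-0.0074 -0.0044  0.0003] F [-0.5  0.6  0.8]
```

View pics/s13.png

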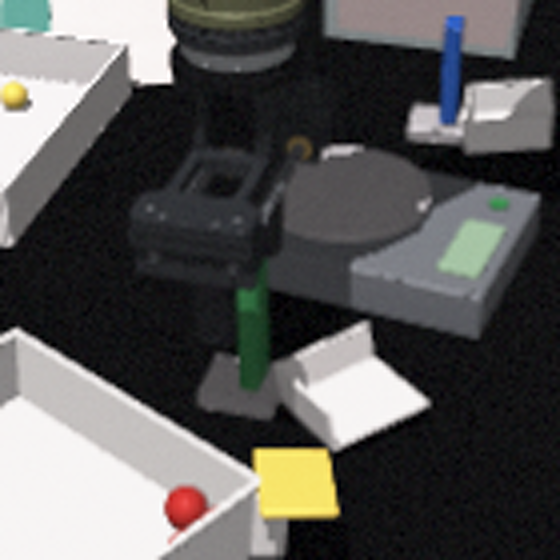

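```bash
python3 -c "
from h import *
np.set_printoptions(precision=3,suppress=True)
s=snapshot('side');st=get_state();print(st['tool_pos'])
for v in (190,194,198,202,206): print(v,[(u,p3(s,(u,v))) for u in range(224,250,3)])
to([.5505,-.047,.057])
"
```

```text
[ 0.555 -0.04   0.058]
190 [(224, array([ 0.639, -0.157,  0.001])), (227, array([0.558, 0.044, 0.147])), (230, array([0.55 , 0.047, 0.151])), (233, array([0.543, 0.046, 0.151])), (236, array([0.536, 0.046, 0.152])), (239, array([0.529, 0.046, 0.154])), (242, array([0.523, 0.046, 0.155])), (245, array([ 0.542, -0.042,  0.094])), (248, array([ 0.569, -0.163,  0.01 ]))]
194 [(224, array([ 0.634, -0.141, -0.001])), (227, array([ 0.624, -0.138,  0.003])), (230, array([0.559, 0.022, 0.122])), (233, array([0.552, 0.022, 0.123])), (236, array([0.545, 0.021, 0.123])), (239, array([ 0.555, -0.033,  0.085])), (242, array([ 0.547, -0.031,  0.088])), (245, array([ 0.542, -0.041,  0.083])), (248, array([ 0.568, -0.157,  0.   ]))]
198 [(224, array([ 0.628, -0.122, -0.001])), (227, array([ 0.619, -0.122,  0.001])), (230, array([0.56 , 0.021, 0.109])), (233, array([0.552, 0.021, 0.111])), (236, array([0.545, 0.021, 0.112])), (239, array([ 0.555, -0.033,  0.074])), (242, array([ 0.547, -0.033,  0.075])), (245, array([ 0.542, -0.04 ,  0.071])), (248, array([ 0.562, -0.138,  0.   ]))]
202 [(224, array([ 0.621, -0.104, -0.001])), (227, array([ 0.613, -0.105,  0.   ])), (230, array([0.56 , 0.02 , 0.097])), (233, array([0.554, 0.019, 0.098])), (236, array([0.546, 0.02 , 0.1  ])), (239, array([ 0.555, -0.032,  0.062])), (242, array([ 0.547, -0.033,  0.063])), (245, array([ 0.542, -0.042,  0.058])), (248, array([ 0.557, -0.121, -0.001]))]
206 [(224, array([ 0.615, -0.085,  0.   ])), (227, array([ 0.607, -0.087,  0.   ])), (230, array([ 0.598, -0.087,  0.002])), (233, array([ 0.59 , -0.089,  0.002])), (236, array([0.547, 0.016, 0.085])), (239, array([ 0.556, -0.034,  0.048])), (242, array([ 0.548, -0.033,  0.05 ])), (245, array([ 0.542, -0.04 ,  0.047])), (248, array([ 0.553, -0.104, -0.001]))]
clock 11.40 yaw 89.87 pos [ 0.555 -0.04   0.058] total [-0.007 -0.005  0.001]  n=1 each [-0.007 -0.005  0.001] F [1.3 0.3 0.4]
```

```bash
python3 -m creep '[{"hand":0.088,"slide":[-0.006,-0.003,0],"turn":0},{"hand":0,"slide":[0,0,0],"turn":0},{"hand":0,"slide":[0,0,0],"turn":0},{"hand":0,"slide":[0,0,0],"turn":0},{"hand":0,"slide":[0,0,0],"turn":0}]' 5
python3 -m creep '[{"hand":0,"slide":[0,0,0],"turn":0},{"hand":0,"slide":[0,0,0],"turn":0}]'
python3 -c "
from h import *
to([.5505,-.047,.057])
s=snapshot('side');save(s,'s14.png',(180,120,320,260),4)
"
```

```text
clock: 12.02
tool_pos: [0.551, -0.0466, 0.0568]
eef_rot: [0.708, 0.706, 0.0, -0.0]
contact_force: [-0.6, -0.1, -0.4]
opening: 0.57
clock: 12.28
tool_pos: [0.5509, -0.0467, 0.0568]
eef_rot: [0.708, 0.706, 0.0, -0.0]
contact_force: [0.5, 0.1, 0.7]
opening: 0.343
clock 12.28 yaw 89.85 pos [ 0.5509 -0.0467  0.0568] total [-0.0003 -0.0004 -0.0002]  n=1 each [-0.0003 -0.0004 -0.0002] F [0.5 0.1 0.7]
```

View pics/s14.png

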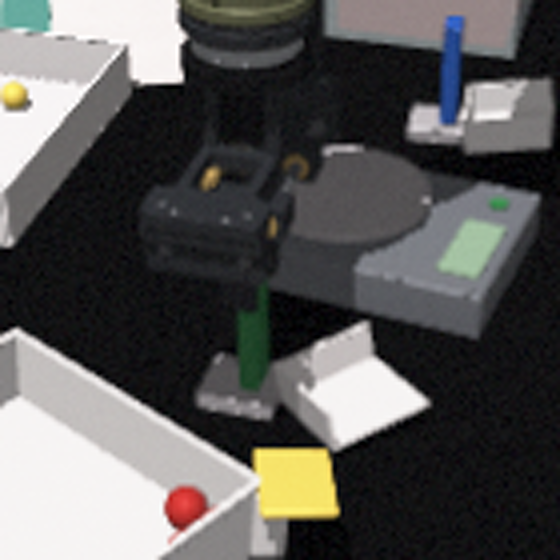

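```bash
python3 -m creep '[{"hand":0,"slide":[0,0,0],"turn":0},{"hand":0,"slide":[0,0,0],"turn":0},{"hand":0,"slide":[0,-0.004,0],"turn":0},{"hand":0,"slide":[0,-0.004,-0.0005],"turn":0},{"hand":0,"slide":[0,0,0],"turn":0}]' 4
python3 -c "
from h import *
to([.5505,-.047,.057]);print(get_state()['moment'])
s=snapshot('side');save(s,'s15.png',(180,120,320,260),4)
"
```

```text
clock: 12.95
tool_pos: [0.5428, -0.0466, 0.0576]
eef_rot: [0.708, 0.706, 0.0, 0.0]
contact_force: [0.9, 0.4, 3.4]
opening: 0.296
clock 12.95 yaw 89.86 pos [ 0.5428 -0.0466  0.0576] total [-0.0004  0.0077  0.0006]  n=1 each [-0.0004  0.0077  0.0006] F [0.9 0.4 3.4]
[ 0.11803871 -0.09521433 -0.02407707]
```

View pics/s15.png

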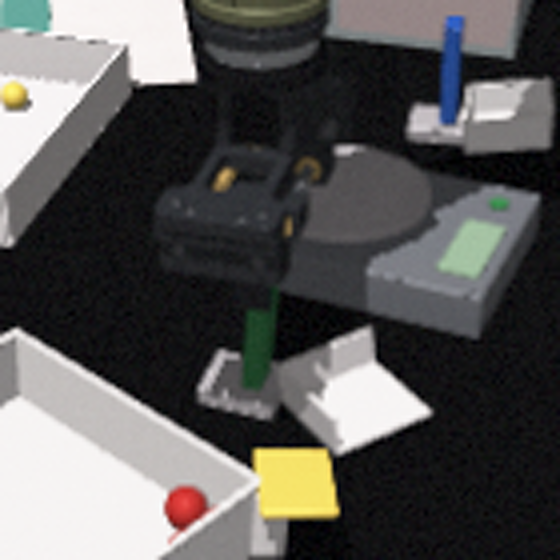

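```bash
python3 -m creep '[{"hand":0,"slide":[0,-0.004,-0.0005],"turn":0},{"hand":0,"slide":[0,-0.004,0],"turn":0},{"hand":0,"slide":[0,-0.002,0],"turn":0},{"hand":0,"slide":[0,0,0],"turn":0}]' 4
python3 -c "
from h import *
to([.5505,-.047,.057]);print(get_state()['moment'])
s=snapshot('side');save(s,'s16.png',(180,120,320,260),4)
"
```

```text
clock: 13.5
tool_pos: [0.533, -0.0465, 0.0579]
eef_rot: [0.708, 0.706, 0.0, 0.0]
contact_force: [0.5, 0.4, 2.3]
opening: 0.297
clock 13.50 yaw 89.86 pos [ 0.533  -0.0465  0.0579] total [-0.0004  0.0175  0.0009]  n=1 each [-0.0004  0.0175  0.0009] F [0.5 0.4 2.3]
[ 0.25030247 -0.30347709 -0.00468711]
```

View pics/s16.png

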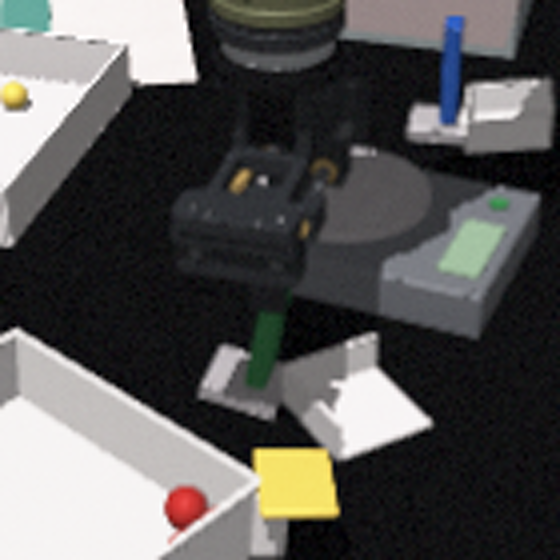

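```bash
python3 -c "
from h import *
np.set_printoptions(precision=4,suppress=True)
s=snapshot('side')
P=np.array([p3(s,(u,v)) for u in range(264,280,2) for v in range(220,230,2)])
P=P[(P[:,2]>-.01)&(P[:,2]<.03)];A=np.c_[P[:,:2],np.ones(len(P))];c=np.linalg.lstsq(A,P[:,2],rcond=None)[0];print(c,len(P),P[:,2].mean(),np.abs(A@c-P[:,2]).max())
im=np.array(s['frame']);print(P[:8])
"
```

```text
[ 0.0555  0.2169 -0.0143] 40 0.0033875890794724944 0.014367916580390714
[[ 0.4951 -0.0529  0.0016]
 [ 0.4932 -0.0449  0.0016]
 [ 0.491  -0.0361  0.0023]
 [ 0.4824  0.001   0.027 ]
 [ 0.482   0.0021  0.0217]
 [ 0.4895 -0.0513  0.004 ]
 [ 0.4882 -0.0463  0.0015]
 [ 0.4861 -0.0374  0.0024]]
```

```bash
python3 -m creep '[{"hand":0,"slide":[0,0,0],"turn":0},{"hand":0,"slide":[0,0,0],"turn":0},{"hand":0,"slide":[0,0,-0.03],"turn":0},{"hand":0,"slide":[0,0,-0.06],"turn":0},{"hand":0,"slide":[0,0,-0.06],"turn":0}]' 55
python3 -m creep '[{"hand":0,"slide":[0,0,-0.02],"turn":-10},{"hand":0,"slide":[0,0,0],"turn":-10},{"hand":0,"slide":[0,0,0],"turn":0}]'
python3 -c "
from h import *
print(tubp(.16));to([*tubp(.16),.22])
s=snapshot('side');save(s,'s17.png',(180,90,320,230),4)
"
```

```text
clock: 14.22
tool_pos: [0.5307, -0.0476, 0.208]
eef_rot: [0.708, 0.706, -0.002, -0.002]
contact_force: [1.8, -0.1, -2.3]
opening: 0.289
clock: 14.6
tool_pos: [0.5313, -0.0477, 0.2268]
eef_rot: [0.576, 0.818, -0.001, -0.001]
contact_force: [-0.2, 0.2, -2.0]
opening: 0.29
[0.64995888 0.18734771]
clock 14.60 yaw 109.69 pos [ 0.5313 -0.0477  0.2268] total [0.1813 0.1909 0.0063]  n=5 each [0.0363 0.0382 0.0013] F [-0.2  0.2 -2. ]
```

View pics/s17.png

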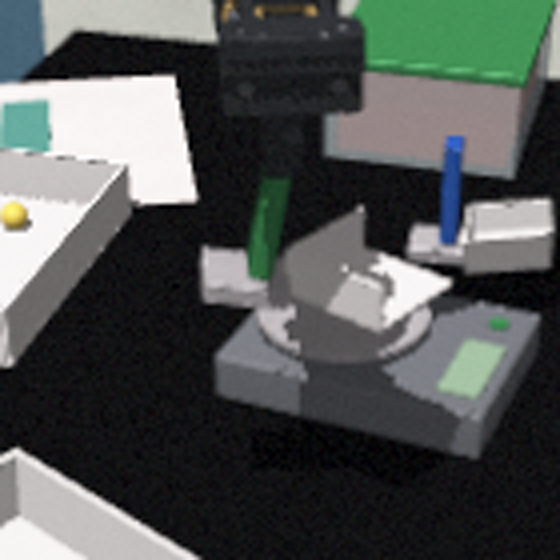

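```bash
python3 -m creep '[{"hand":0,"slide":[0.036,0.038,0],"turn":-0.5},{"hand":0,"slide":[0.036,0.038,0],"turn":0},{"hand":0,"slide":[0.036,0.038,0],"turn":0},{"hand":0,"slide":[0.036,0.038,0],"turn":0},{"hand":0,"slide":[0.036,0.038,0],"turn":0}]'
python3 -m creep '[{"hand":0,"slide":[0,0,0],"turn":0}]'
python3 -c "
from h import *
np.set_printoptions(precision=3,suppress=True)
to([*tubp(.16),.14])
s=snapshot('side');save(s,'s18.png',(120,80,280,260),4);t=snapshot('top');save(t,'t18.png',(110,95,300,245),4)
for n,x in (('side',s),('top',t)):
  for nm in('scoop_nose','tub_corner'):
    for d in pinpoint(nm,x): print(n,nm,np.round(d['uv'],1),round(d['conf'],2),p3(x,d['uv']))
"
```

```text
clock: 15.28
tool_pos: [0.6487, 0.1887, 0.2263]
eef_rot: [0.572, 0.82, -0.002, -0.0]
contact_force: [1.4, -0.4, -1.7]
opening: 0.287
clock: 15.4
tool_pos: [0.6478, 0.1943, 0.2262]
eef_rot: [0.569, 0.822, 0.001, -0.002]
contact_force: [-0.6, -0.5, -2.8]
opening: 0.29
clock 15.40 yaw 110.58 pos [0.648 0.194 0.226] total [-0.008 -0.     0.086]  n=2 each [-0.004 -0.     0.043] F [-0.6 -0.5 -2.8]
side scoop_nose [350.8 294.5] 0.85 [0.261 0.143 0.003]
side scoop_nose [211.9 211.8] 0.83 [ 0.637 -0.05   0.001]
side tub_corner [245.4 254.7] 0.89 [0.49  0.137 0.055]
top scoop_nose [179.7 278. ] 0.78 [0.263 0.155 0.002]
```

View pics/s18.png

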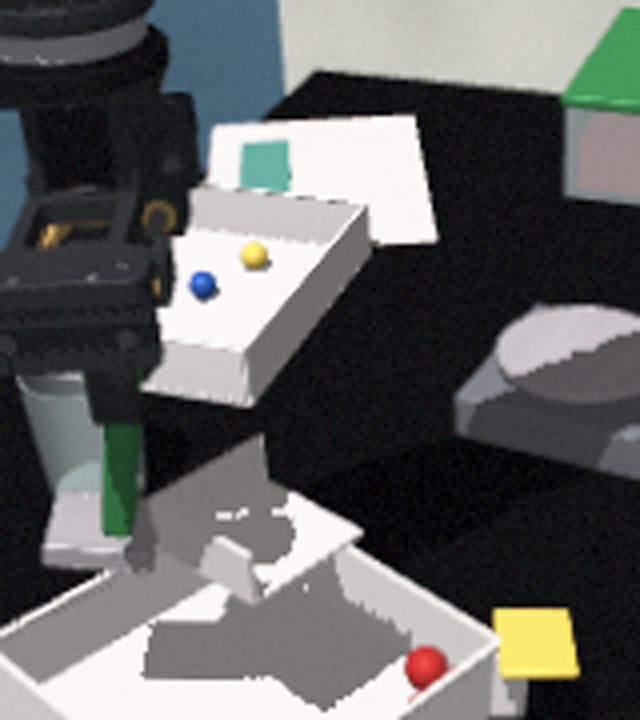

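View pics/t18.png

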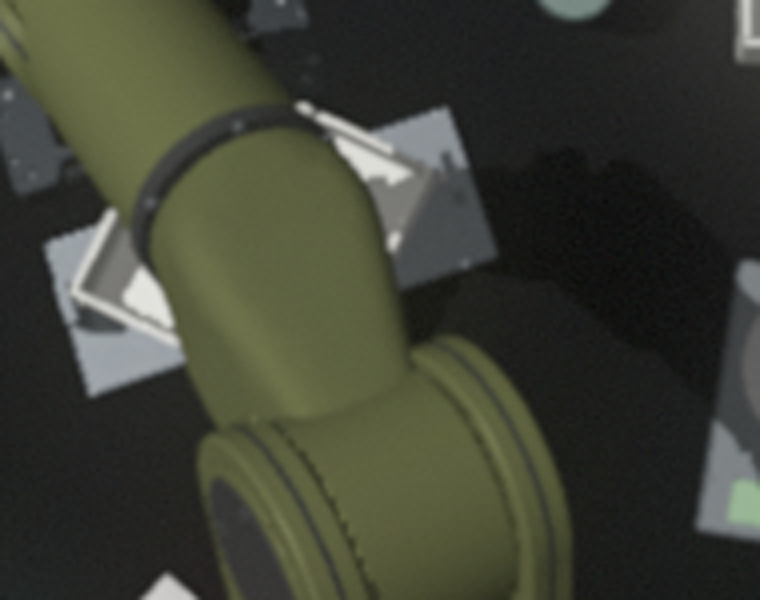

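```bash
python3 -c "
from h import *
np.set_printoptions(precision=4,suppress=True)
s=snapshot('side');st=get_state();T=st['tool_pos'];print(T,toolyaw(st))
def loc(p):
    d=np.array(p)[:2]-TC;c,q=np.cos(TUBYAW),np.sin(TUBYAW);return np.array([c*d[0]+q*d[1],-q*d[0]+c*d[1],p[2]])
print('tool',loc(T))
for u in((210.2,212.5),(209.2,212.3),(208,212.3),(206,213),(200,215),(200,219),(195,222),(190,225),(185.5,229)): print(u,loc(p3(s,u)))
for z in(.17,.175,.18):print(z,loc(atz(s,(210.4,212.6),z)),loc(atz(s,(185,230.2),z)))
"
```

```text
[0.6488 0.1861 0.2277] 110.21307469131406
tool [ 0.1585 -0.0008  0.2277]
(210.2, 212.5) [ 0.0704 -0.2183 -0.0004]
(209.2, 212.3) [0.0611 0.0041 0.1692]
(208, 212.3) [0.0633 0.0048 0.1698]
(206, 213) [0.0671 0.008  0.1708]
(200, 215) [0.0782 0.0156 0.1725]
(200, 219) [ 0.088  -0.0888  0.081 ]
(195, 222) [ 0.1011 -0.0999  0.0643]
(190, 225) [ 0.1134 -0.1007  0.0555]
(185.5, 229) [ 0.1233 -0.0886  0.0542]
0.17 [0.0587 0.0064 0.17  ] [0.1047 0.0554 0.17  ]
0.175 [0.0584 0.013  0.175 ] [0.1039 0.0614 0.175 ]
0.18 [0.058  0.0196 0.18  ] [0.103  0.0674 0.18  ]
```

```bash
python3 -m creep '[{"hand":0,"slide":[-0.005,0.002,0.05],"turn":0},{"hand":0,"slide":[0,0,0.04],"turn":0},{"hand":0,"slide":[0,0,0.01],"turn":0},{"hand":0,"slide":[0,0,0],"turn":0}]'
cat >> h.py <<'E'
def loc(p):
    d=np.array(p)[:2]-TC;c,q=np.cos(TUBYAW),np.sin(TUBYAW);return np.array([c*d[0]+q*d[1],-q*d[0]+c*d[1],p[2]])
E
python3 -c "
from h import *
np.set_printoptions(precision=4,suppress=True)
s=snapshot('side');st=get_state();print(loc(st['tool_pos']),toolyaw(),st['contact_force'])
save(s,'s19.png',(120,140,270,280),5)"
```

```text
clock: 16.25
tool_pos: [0.6528, 0.1837, 0.1283]
eef_rot: [0.571, 0.821, 0.0, -0.0]
contact_force: [1.1, -0.7, -1.4]
opening: 0.293
[ 0.1623 -0.0041  0.1294] 110.31246950709244 [ 0.2918  0.7783 -1.8714]
```

View pics/s19.png

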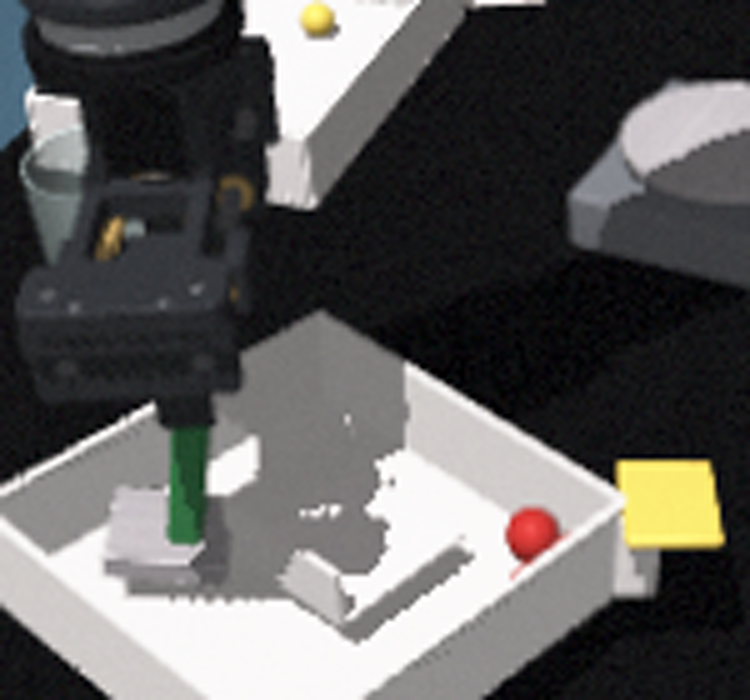

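```bash
python3 -m creep '[{"hand":0,"slide":[0,0,0.006],"turn":0},{"hand":0,"slide":[0,0,0.004],"turn":0},{"hand":0,"slide":[0,0,0.003],"turn":0},{"hand":0,"slide":[0,0,0],"turn":0}]'
python3 -c "
from h import *
np.set_printoptions(precision=4,suppress=True)
s=snapshot('side');st=get_state();print(loc(st['tool_pos']),toolyaw(),st['contact_force'],st['moment'])
save(s,'s20.png',(120,140,270,280),5)"
```

```text
clock: 16.8
tool_pos: [0.6524, 0.1839, 0.1146]
eef_rot: [0.571, 0.821, -0.0, -0.0]
contact_force: [-0.2, -0.3, -3.7]
opening: 0.29
[ 0.1612 -0.0041  0.1148] 110.34708179980696 [ 0.7097 -0.2138 -1.4518] [ 0.0757  0.0307 -0.0203]
```

View pics/s20.png

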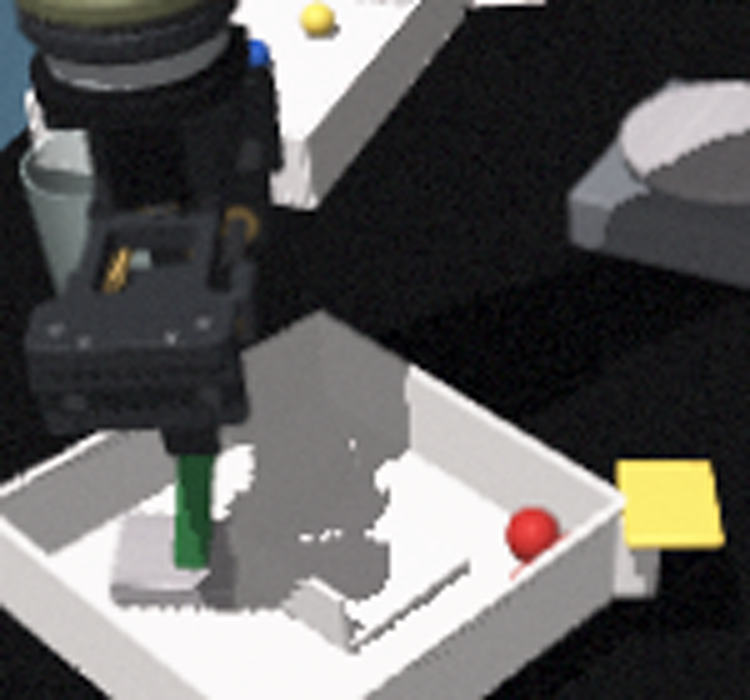

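```bash
python3 -m creep '[{"hand":0,"slide":[0,0,0.002],"turn":0},{"hand":0,"slide":[0,0,0.002],"turn":0},{"hand":0,"slide":[0,0,0],"turn":0}]'
python3 -c "
from h import *
np.set_printoptions(precision=4,suppress=True)
s=snapshot('side');st=get_state();print(loc(st['tool_pos']),toolyaw(),st['contact_force'],st['moment'],tip(s))
save(s,'s21.png',(120,140,270,280),5)"
```

```text
clock: 17.23
tool_pos: [0.6537, 0.1845, 0.1135]
eef_rot: [0.571, 0.821, 0.001, 0.001]
contact_force: [-1.6, -1.6, 11.1]
opening: 0.287
[ 0.1625 -0.004   0.1135] 110.32397635516199 [-2.9575 -0.5922 10.4105] [-0.3028  0.7053  0.0453] (np.float64(0.10013768670166875), np.float64(40.26943074165735), 62, np.float64(0.04964808197516916))
```

View pics/s21.png

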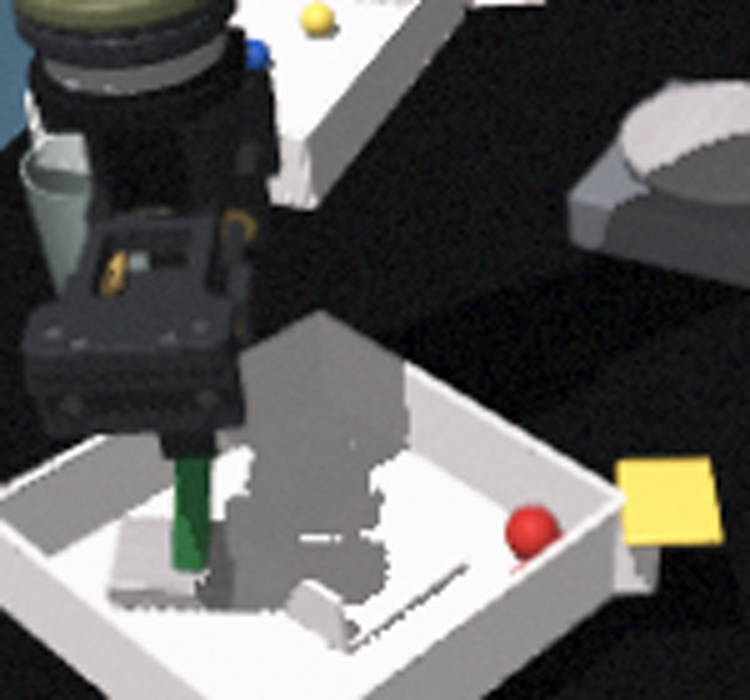

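```bash
python3 -m creep '[{"hand":0,"slide":[0,0,-0.001],"turn":0},{"hand":0,"slide":[0,-0.003,0],"turn":0},{"hand":0,"slide":[0,-0.003,0],"turn":0},{"hand":0,"slide":[0,-0.003,0],"turn":0},{"hand":0,"slide":[0,0,0],"turn":0}]' 5
python3 -c "
from h import *
np.set_printoptions(precision=4,suppress=True)
s=snapshot('side');st=get_state();print(loc(st['tool_pos']),toolyaw(),st['contact_force'],st['moment'])
save(s,'s22.png',(120,140,270,280),5)"
```

```text
clock: 17.9
tool_pos: [0.6454, 0.1815, 0.1128]
eef_rot: [0.571, 0.821, 0.002, 0.001]
contact_force: [2.6, 0.2, 5.2]
opening: 0.294
[ 0.1537 -0.0039  0.1128] 110.33438626389535 [2.731  0.4016 6.6407] [ 0.1833 -0.4873 -0.0113]
```

View pics/s22.png

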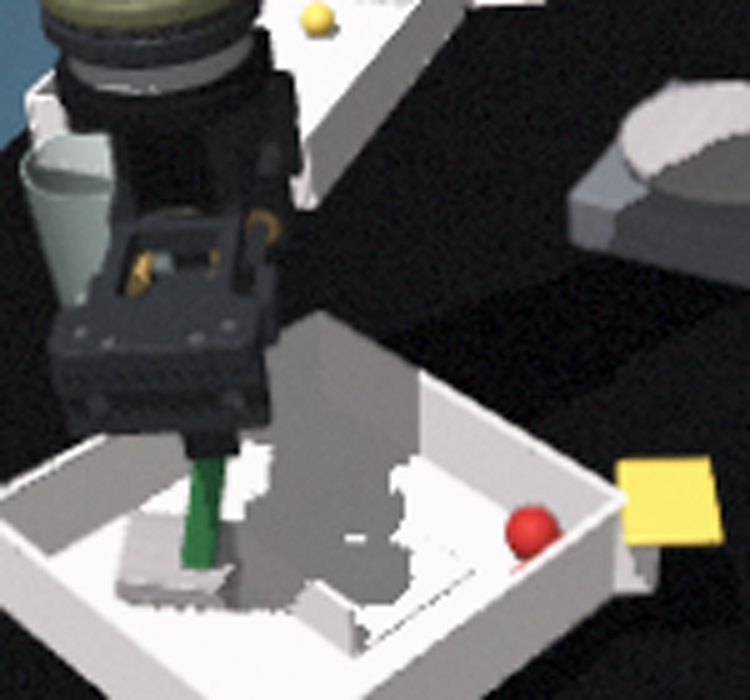

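```bash
python3 -m creep '[{"hand":0,"slide":[0,0,0],"turn":0},{"hand":0,"slide":[0,-0.006,0.0003],"turn":0},{"hand":0,"slide":[0,-0.006,0.0003],"turn":0},{"hand":0,"slide":[0,-0.006,0.0003],"turn":0},{"hand":0,"slide":[0,-0.006,0.0003],"turn":0}]' 20
python3 -c "
from h import *
np.set_printoptions(precision=4,suppress=True)
s=snapshot('side');st=get_state();print(loc(st['tool_pos']),toolyaw(),st['contact_force'],st['moment'])
save(s,'s23.png',(120,140,270,280),5)
t=snapshot('top');save(t,'t23.png',(150,150,250,225),7)"
```

```text
clock: 18.58
tool_pos: [0.6232, 0.1735, 0.1115]
eef_rot: [0.571, 0.821, 0.002, 0.001]
contact_force: [3.1, 0.9, 4.6]
opening: 0.295
[ 0.1292 -0.0038  0.1115] 110.34827000773306 [2.4216 0.4413 6.0789] [ 0.3352 -0.6666  0.0191]
```

View pics/s23.png

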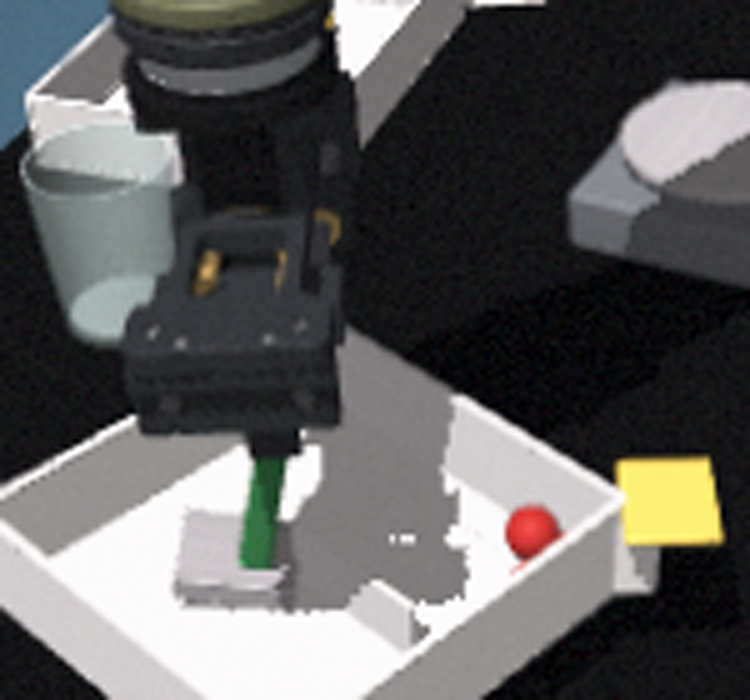

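View pics/t23.png

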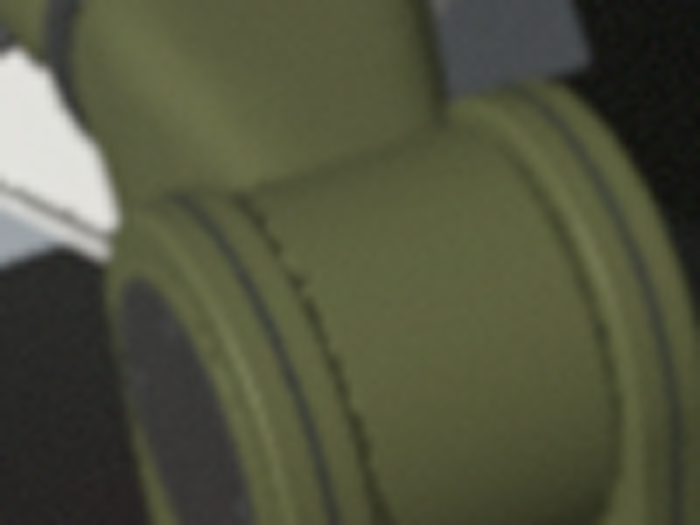

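```bash
python3 -m creep '[{"hand":0,"slide":[0,-0.005,0.0003],"turn":0},{"hand":0,"slide":[0,-0.005,0.0003],"turn":0},{"hand":0,"slide":[0,-0.004,0.0002],"turn":0},{"hand":0,"slide":[0,0,0],"turn":0}]' 30
python3 -c "
from h import *
np.set_printoptions(precision=4,suppress=True)
s=snapshot('side');st=get_state();print(loc(st['tool_pos']),toolyaw(),st['contact_force'],st['moment'])
save(s,'s24.png',(140,170,270,280),6)
for d in boxes_of('ball0',s): print(np.round(d['uv'],1),round(d['conf'],2),loc(p3(s,d['uv'])))
"
```

```text
clock: 19.18
tool_pos: [0.6091, 0.1686, 0.1105]
eef_rot: [0.571, 0.821, 0.001, 0.0]
contact_force: [2.5, 1.5, 6.5]
opening: 0.29
[ 0.1152 -0.0035  0.1105] 110.36972189022879 [2.5338 2.1521 6.4362] [ 0.5362 -0.676   0.0564]
[225.7 244.8] 0.56 [ 0.0327 -0.0076  0.0721]
```

View pics/s24.png

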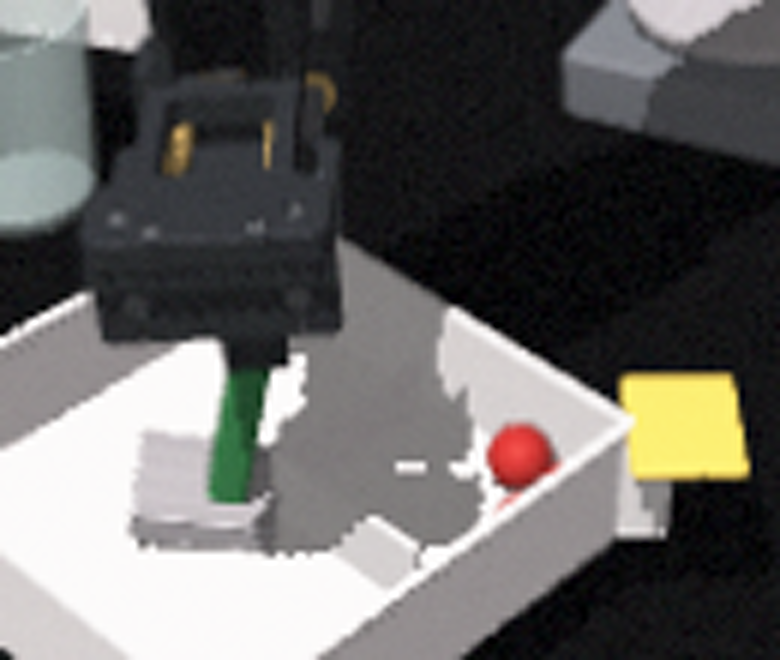

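```bash
python3 -m creep '[{"hand":0,"slide":[0,-0.004,0.0002],"turn":0},{"hand":0,"slide":[0,-0.004,0.0002],"turn":0},{"hand":0,"slide":[0,-0.004,0.0002],"turn":0},{"hand":0,"slide":[0,0,0],"turn":0}]' 40
python3 -c "
from h import *
np.set_printoptions(precision=4,suppress=True)
s=snapshot('side');st=get_state();print(loc(st['tool_pos']),toolyaw(),st['contact_force'],st['moment'])
save(s,'s25.png',(140,170,270,280),6)
for d in boxes_of('ball0',s): print(np.round(d['uv'],1),round(d['conf'],2),loc(p3(s,d['uv'])))
"
```

```text
clock: 19.77
tool_pos: [0.5968, 0.1631, 0.1095]
eef_rot: [0.571, 0.821, -0.0, -0.0]
contact_force: [2.3, -0.3, 7.0]
opening: 0.288
[ 0.1017 -0.0044  0.1095] 110.34421052757938 [ 1.5099 -0.489   7.1675] [ 0.1697 -0.48    0.001 ]
[223.4 244.3] 0.5 [ 0.0375 -0.0105  0.0713]
```

View pics/s25.png

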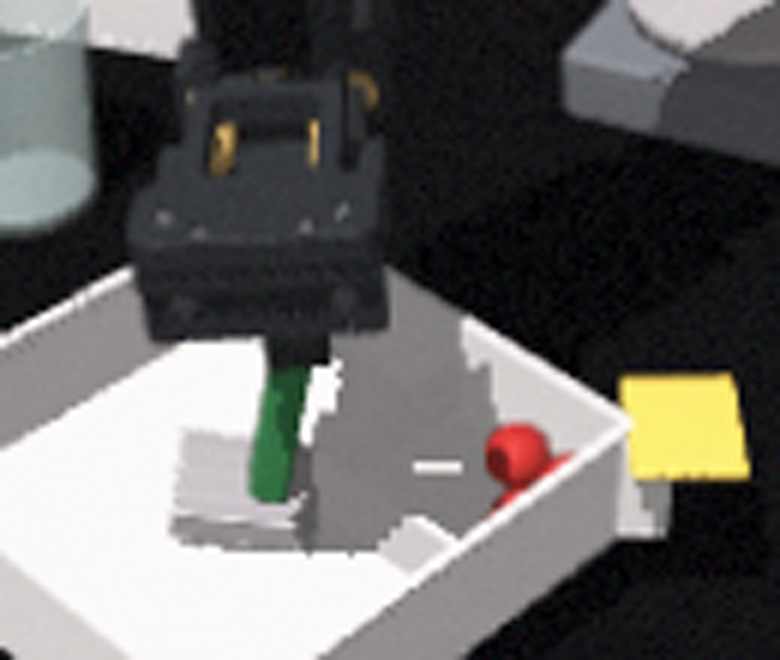

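```bash
python3 -m creep '[{"hand":0,"slide":[0,-0.004,0.0002],"turn":0},{"hand":0,"slide":[0,-0.003,0.0002],"turn":0},{"hand":0,"slide":[0,0,0],"turn":0}]' 40
python3 -c "
from h import *
np.set_printoptions(precision=4,suppress=True)
s=snapshot('side');st=get_state();print(loc(st['tool_pos']),toolyaw(),st['contact_force'],st['moment'])
save(s,'s26.png',(140,170,270,280),6)
for d in boxes_of('ball0',s): print(np.round(d['uv'],1),round(d['conf'],2),loc(p3(s,d['uv'])))
"
```

```text
clock: 20.25
tool_pos: [0.5925, 0.1624, 0.1092]
eef_rot: [0.571, 0.821, 0.002, 0.001]
contact_force: [6.6, 2.6, 1.4]
opening: 0.29
[ 0.0974 -0.0035  0.1092] 110.37220449989408 [5.8984 3.2117 1.2973] [ 0.7905 -1.657   0.0643]
[178.  259.1] 0.4 [0.132  0.0195 0.0643]
```

View pics/s26.png

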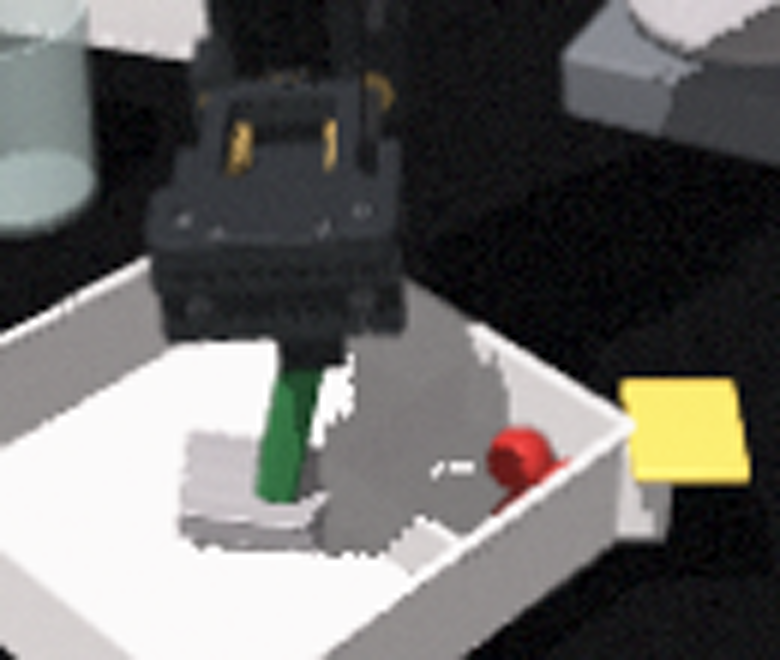

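```bash
python3 -m creep '[{"hand":0,"slide":[0,0.003,0],"turn":0},{"hand":0,"slide":[0,0.004,0],"turn":0},{"hand":0,"slide":[0,0.004,0],"turn":0},{"hand":0,"slide":[0,0.004,0],"turn":0},{"hand":0,"slide":[0,0,0],"turn":0}]' 4
python3 -c "
from h import *
np.set_printoptions(precision=4,suppress=True)
s=snapshot('side');st=get_state();print(loc(st['tool_pos']),toolyaw(),st['contact_force'],st['moment'])
save(s,'s27.png',(140,170,270,280),6)
for d in boxes_of('ball0',s): print(np.round(d['uv'],1),round(d['conf'],2),loc(p3(s,d['uv'])))
"
```

```text
clock: 20.98
tool_pos: [0.6036, 0.1659, 0.1079]
eef_rot: [0.571, 0.821, -0.001, -0.001]
contact_force: [-1.7, 0.9, -0.3]
opening: 0.292
[ 0.109  -0.0042  0.1079] 110.34683431965858 [-0.0921  1.2989 -1.2312] [ 0.2265  0.1741 -0.027 ]
[229.5 246.8] 0.6 [0.025  0.0072 0.0793]
[226.2 241.8] 0.46 [ 0.0313 -0.0082  0.0799]
[225.2 251.5] 0.44 [0.0343 0.024  0.0825]
```

View pics/s27.png

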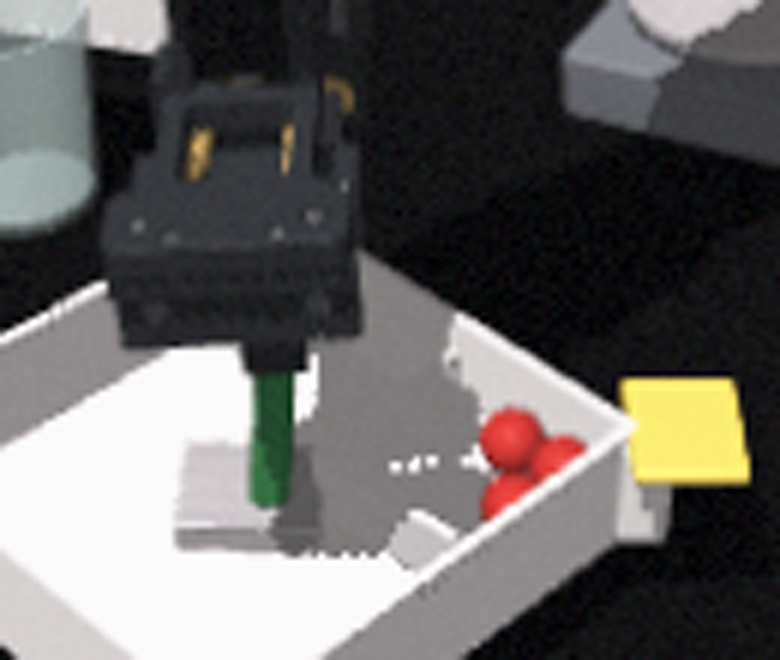

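```bash
python3 -m creep '[{"hand":0,"slide":[0,0.003,0],"turn":0},{"hand":0,"slide":[0,0.003,0],"turn":0},{"hand":0,"slide":[0,0,0],"turn":0},{"hand":0,"slide":[0,0,0],"turn":0}]' 4
python3 -c "
from h import *
np.set_printoptions(precision=4,suppress=True)
s=snapshot('side');st=get_state();print(loc(st['tool_pos']),toolyaw(),st['contact_force'],st['moment'])
save(s,'s28.png',(140,170,270,280),6)
for d in boxes_of('ball0',s): print(np.round(d['uv'],1),round(d['conf'],2),loc(p3(s,d['uv'])))
"
```

```text
clock: 21.58
tool_pos: [0.6103, 0.1682, 0.1087]
eef_rot: [0.571, 0.821, -0.0, -0.0]
contact_force: [0.3, -0.8, -2.8]
opening: 0.292
[ 0.1162 -0.0043  0.1088] 110.34214191201607 [ 0.1955 -0.4679 -2.3294] [0.0597 0.0445 0.0326]
[212.  254.5] 0.55 [0.0613 0.0253 0.0775]
[207.8 244.4] 0.44 [ 0.0701 -0.0077  0.0759]
```

View pics/s28.png

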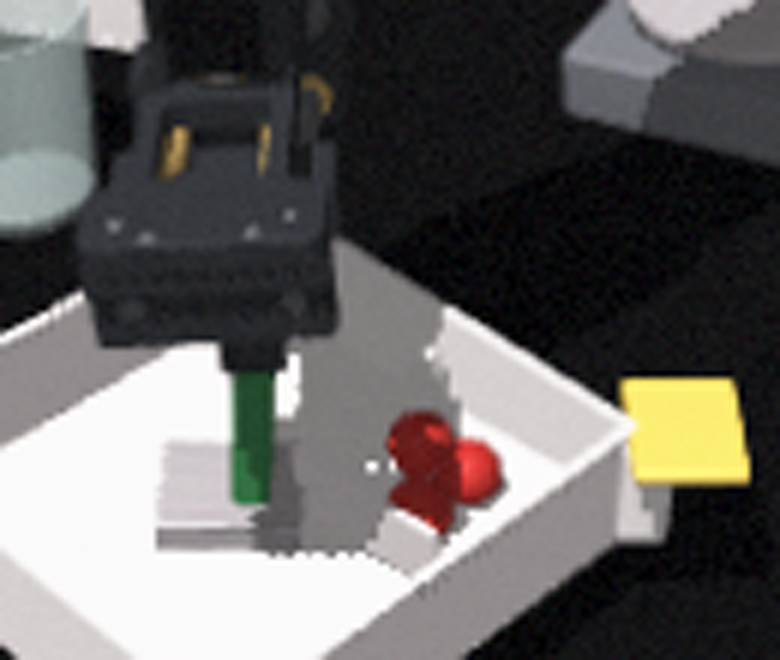

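```bash
python3 -m creep '[{"hand":0,"slide":[0,0,0],"turn":0},{"hand":0,"slide":[0,0,0],"turn":0},{"hand":0,"slide":[0,0,0],"turn":0}]' 15
python3 -c "
from h import *
np.set_printoptions(precision=4,suppress=True)
s=snapshot('side');st=get_state();print(loc(st['tool_pos']),toolyaw(),st['contact_force'],st['moment'])
save(s,'s29.png',(140,170,270,280),6)
h=cv2.cvtColor(np.array(s['frame']),cv2.COLOR_RGB2HSV);m=((h[...,0]<8)|(h[...,0]>172))&(h[...,1]>140)&(h[...,2]>60)
vs,us=np.where(m[225:275,190:240]);print(len(us));P=np.array([loc(p3(s,(u+190,v+225))) for u,v in zip(us,vs)]);print(P.min(0),P.max(0))
for d in boxes_of('ball0',s): print(np.round(d['uv'],1),round(d['conf'],2),loc(p3(s,d['uv'])))
"
```

```text
clock: 22.05
tool_pos: [0.6103, 0.1683, 0.1089]
eef_rot: [0.571, 0.821, 0.0, -0.0]
contact_force: [-0.2, -0.3, -2.7]
opening: 0.292
[ 0.1162 -0.0042  0.1088] 110.34550611861258 [ 0.1915 -0.1576 -2.9089] [0.0107 0.0414 0.0056]
220
[ 0.0466 -0.0165  0.0648] [0.0869 0.0249 0.084 ]
[213.7 248.2] 0.47 [0.0578 0.006  0.0768]
[207.7 253.5] 0.37 [0.0699 0.0229 0.0787]
```

View pics/s29.png

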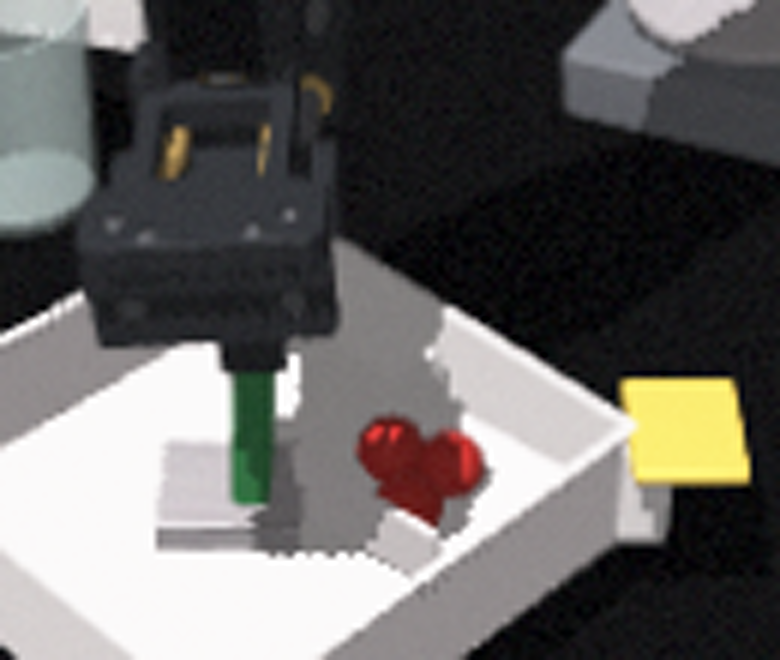

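```bash
python3 -m creep '[{"hand":0,"slide":[0,0,0],"turn":0},{"hand":0,"slide":[0,0,0],"turn":0},{"hand":0,"slide":[0,0,-0.004],"turn":0},{"hand":0,"slide":[0,0,-0.01],"turn":0},{"hand":0,"slide":[0,0,-0.01],"turn":0}]' 58
python3 -c "
from h import *
np.set_printoptions(precision=4,suppress=True)
s=snapshot('side');st=get_state();print(loc(st['tool_pos']),toolyaw(),st['contact_force'],st['moment'])
save(s,'s30.png',(140,150,270,260),6)
"
```

```text
clock: 22.78
tool_pos: [0.6105, 0.1684, 0.1338]
eef_rot: [0.571, 0.821, 0.0, 0.0]
contact_force: [0.7, 0.5, -2.0]
opening: 0.288
[ 0.1175 -0.004   0.1353] 110.3367614473989 [ 1.1749  0.8458 -2.0116] [ 0.0962 -0.0608  0.0159]
```

View pics/s30.png

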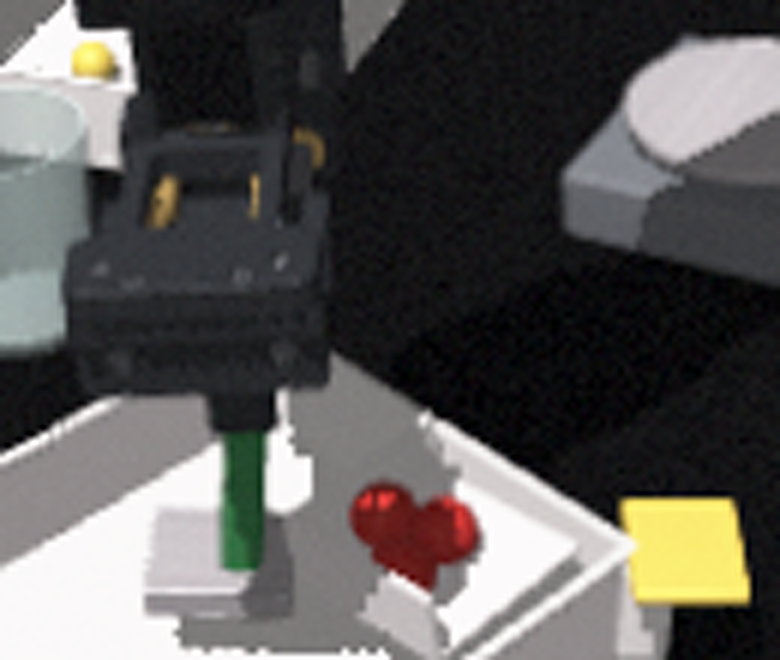

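```bash
python3 -m creep '[{"hand":0,"slide":[0,0,-0.016],"turn":0},{"hand":0,"slide":[0,0,-0.02],"turn":0},{"hand":0,"slide":[0,0,-0.02],"turn":0},{"hand":0,"slide":[0,0,-0.02],"turn":0},{"hand":0,"slide":[0,0,-0.01],"turn":0}]' 58
python3 -c "
from h import *
np.set_printoptions(precision=4,suppress=True)
s=snapshot('side')
save(s,'s31.png',(120,110,270,240),5)
to([.535,-.2385,.22])
"
```

```text
clock: 23.45
tool_pos: [0.6109, 0.1687, 0.2207]
eef_rot: [0.571, 0.821, 0.001, 0.001]
contact_force: [-0.2, -0.8, -2.0]
opening: 0.292
clock 23.50 yaw 110.34 pos [0.6113 0.1688 0.2214] total [-0.3554 -0.213   0.0007]  n=7 each [-0.0508 -0.0304  0.0001] F [ 0.5  0.6 -1.2]
```

View pics/s31.png

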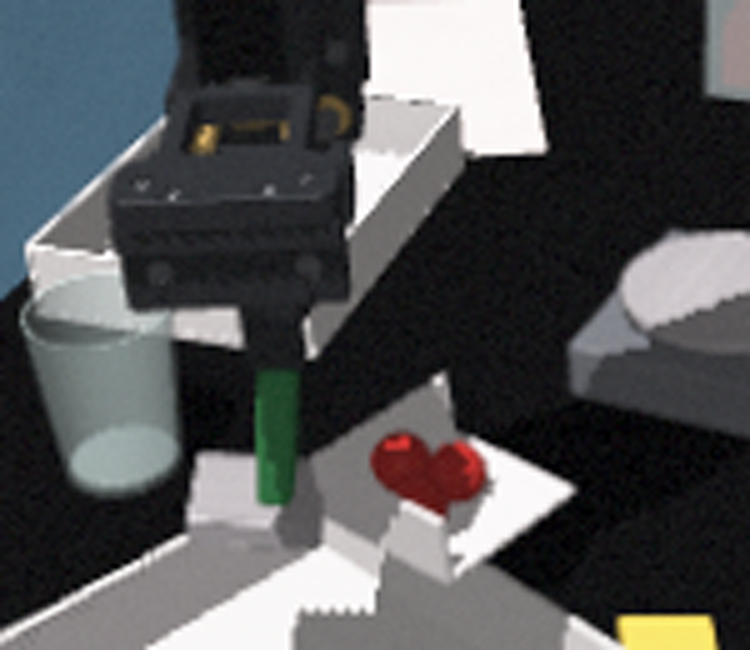

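```bash
python3 -m creep '[{"hand":0,"slide":[-0.005,-0.003,0],"turn":0},{"hand":0,"slide":[-0.01,-0.006,0],"turn":0},{"hand":0,"slide":[-0.015,-0.009,0],"turn":0},{"hand":0,"slide":[-0.02,-0.012,0],"turn":0},{"hand":0,"slide":[-0.025,-0.015,0],"turn":0}]' 58
python3 -m creep '[{"hand":0,"slide":[-0.025,-0.015,0],"turn":0},{"hand":0,"slide":[-0.025,-0.015,0],"turn":0},{"hand":0,"slide":[-0.025,-0.015,0],"turn":0},{"hand":0,"slide":[-0.025,-0.015,0],"turn":0},{"hand":0,"slide":[-0.025,-0.015,0],"turn":0}]'
python3 -m creep '[{"hand":0,"slide":[-0.025,-0.015,0],"turn":0},{"hand":0,"slide":[-0.025,-0.015,0],"turn":0},{"hand":0,"slide":[-0.025,-0.015,0],"turn":0},{"hand":0,"slide":[-0.02,-0.012,0],"turn":0},{"hand":0,"slide":[-0.015,-0.009,0],"turn":0}]'
python3 -m creep '[{"hand":0,"slide":[-0.01,-0.006,0],"turn":0},{"hand":0,"slide":[-0.005,-0.003,0],"turn":0},{"hand":0,"slide":[0,0,0],"turn":0}]'
python3 -c "
from h import *
np.set_printoptions(precision=4,suppress=True)
s=snapshot('side')
save(s,'s32.png',(200,90,340,220),5)
to([.535,-.2385,.13])
"
```

```text
clock: 24.12
tool_pos: [0.5936, 0.0804, 0.2184]
eef_rot: [0.571, 0.821, -0.0, -0.0]
contact_force: [0.6, -0.3, -1.9]
opening: 0.283
clock: 24.75
tool_pos: [0.5663, -0.0636, 0.2185]
eef_rot: [0.572, 0.82, -0.001, -0.0]
contact_force: [0.7, 0.0, -1.5]
opening: 0.285
clock: 25.38
tool_pos: [0.5424, -0.1895, 0.2184]
eef_rot: [0.572, 0.82, -0.001, -0.0]
contact_force: [1.1, -0.1, -1.6]
opening: 0.287
clock: 25.75
tool_pos: [0.5406, -0.204, 0.2188]
eef_rot: [0.571, 0.821, 0.0, -0.0]
contact_force: [-0.3, 0.5, -2.4]
opening: 0.293
clock 25.80 yaw 110.40 pos [ 0.5407 -0.2034  0.2188] total [-0.0309 -0.0176  0.0888]  n=2 each [-0.0155 -0.0088  0.0444] F [ 0.8  0.4 -2.6]
```

View pics/s32.png

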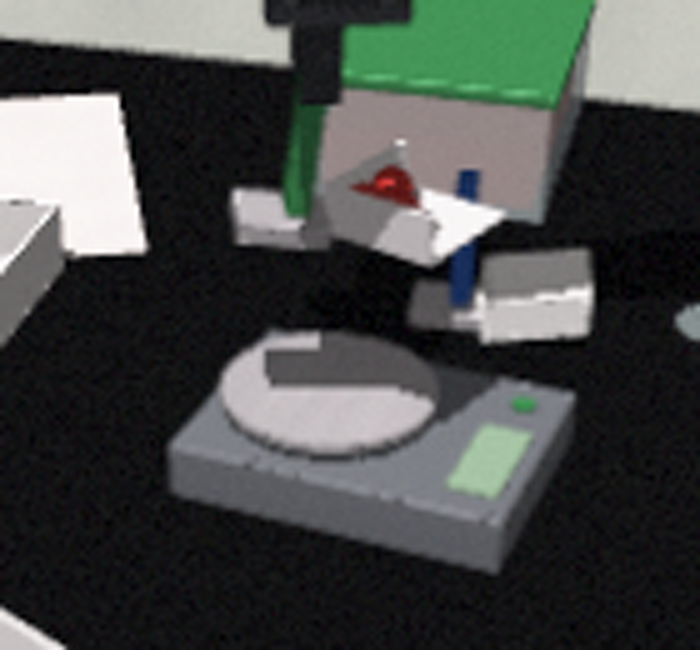

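```bash
python3 -m creep '[{"hand":0,"slide":[-0.006,-0.003,0.003],"turn":0},{"hand":0,"slide":[-0.01,-0.006,0.01],"turn":0},{"hand":0,"slide":[-0.01,-0.006,0.018],"turn":0},{"hand":0,"slide":[-0.005,-0.003,0.022],"turn":0},{"hand":0,"slide":[0,0,0.02],"turn":0}]' 58
python3 -m creep '[{"hand":0,"slide":[0,0,0.014],"turn":0},{"hand":0,"slide":[0,0,0.006],"turn":0},{"hand":0,"slide":[0,0,0],"turn":0}]'
python3 -c "
from h import *
np.set_printoptions(precision=4,suppress=True)
s=snapshot('side')
save(s,'s33.png',(200,90,340,220),5)
to([.535,-.2385,.106])
t=snapshot('top');save(t,'t33.png',(250,140,370,245),6)
"
```

```text
clock: 26.42
tool_pos: [0.5331, -0.2414, 0.1435]
eef_rot: [0.572, 0.82, -0.001, -0.001]
contact_force: [-0.0, -0.4, -1.9]
opening: 0.292
clock: 26.8
tool_pos: [0.5344, -0.2396, 0.1255]
eef_rot: [0.571, 0.821, 0.0, -0.0]
contact_force: [-0.6, 0.3, -2.2]
opening: 0.287
clock 26.85 yaw 110.35 pos [ 0.5347 -0.2396  0.126 ] total [0.0009 0.0006 0.02  ]  n=1 each [0.0009 0.0006 0.02  ] F [-0.5  0.4 -2.4]
```

View pics/s33.png

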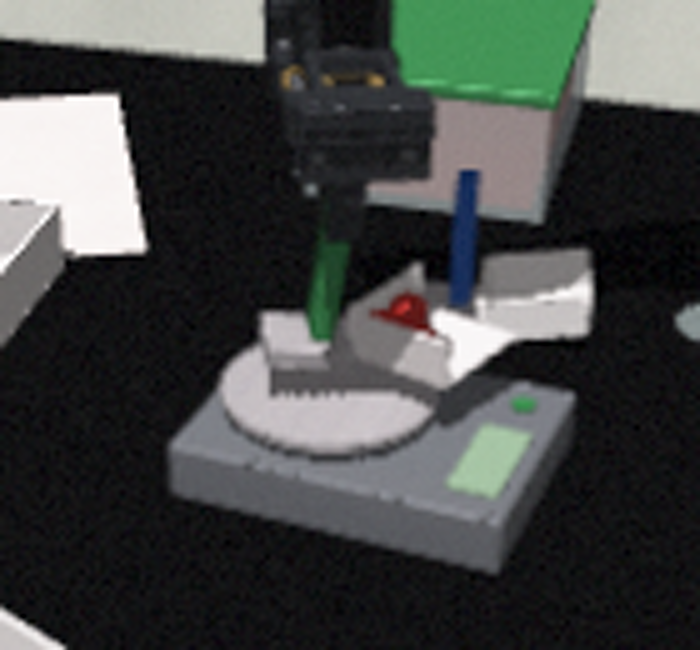

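View pics/t33.png

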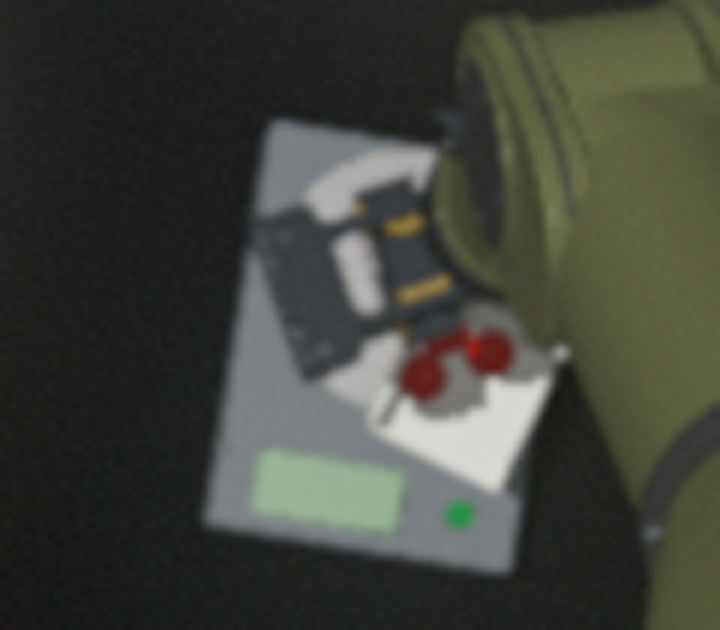

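```bash
python3 -m creep '[{"hand":0,"slide":[0,0,0.006],"turn":0},{"hand":0,"slide":[0,0,0.005],"turn":0},{"hand":0,"slide":[0,0,0.004],"turn":0},{"hand":0,"slide":[0,0,0.002],"turn":0},{"hand":0,"slide":[0,0,0],"turn":0}]'
python3 -c "
from h import *
np.set_printoptions(precision=4,suppress=True)
s=snapshot('side')
save(s,'s34.png',(230,110,320,200),7)
to([.535,-.2385,.106])
"
```

```text
clock: 27.52
tool_pos: [0.5343, -0.2395, 0.1086]
eef_rot: [0.571, 0.821, -0.0, -0.0]
contact_force: [-0.3, -0.6, -1.8]
opening: 0.288
clock 27.57 yaw 110.35 pos [ 0.5344 -0.2395  0.1088] total [0.0008 0.0009 0.0028]  n=1 each [0.0008 0.0009 0.0028] F [-0.5 -0.4 -2.7]
```

View pics/s34.png

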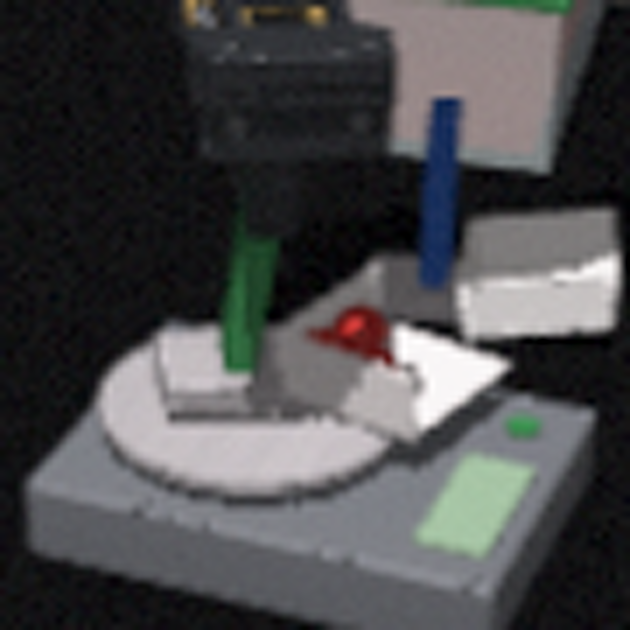

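Nearly down (thin shadow under the heel). Continue to contact.

```bash
python3 -m creep '[{"hand":0,"slide":[0,0,0.0015],"turn":0},{"hand":0,"slide":[0,0,0.001],"turn":0},{"hand":0,"slide":[0,0,0.001],"turn":0},{"hand":0,"slide":[0,0,0],"turn":0}]'
python3 -c "
from h import *
np.set_printoptions(precision=4,suppress=True)
s=snapshot('side')
save(s,'s35.png',(230,110,320,200),7)
to([.535,-.2385,.106])
"
```

```text
clock: 28.08
tool_pos: [0.5347, -0.2395, 0.1058]
eef_rot: [0.571, 0.821, 0.0, 0.0]
contact_force: [-1.2, 1.0, 1.5]
opening: 0.289
clock 28.12 yaw 110.35 pos [ 0.5347 -0.2395  0.1058] total [ 0.0009  0.0007 -0.0002]  n=1 each [ 0.0009  0.0007 -0.0002] F [-0.4  0.7  2.9]
```

View pics/s35.png

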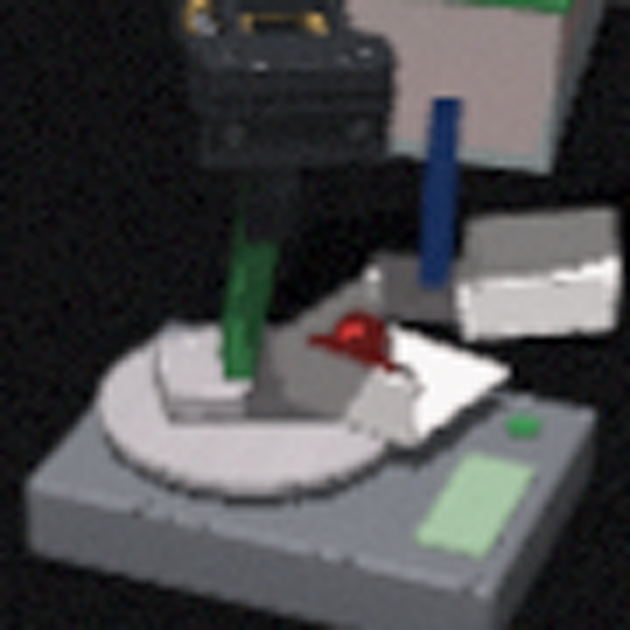

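```bash
python3 -m creep '[{"hand":0,"slide":[0,0,0],"turn":0},{"hand":0,"slide":[0,0.003,0],"turn":0},{"hand":0,"slide":[0,0.003,0],"turn":0},{"hand":0,"slide":[0,0,0],"turn":0}]' 3
python3 -c "
from h import *
np.set_printoptions(precision=4,suppress=True)
s=snapshot('side')
save(s,'s36.png',(230,110,320,200),7)
to([.535,-.2385,.106])
"
```

```text
clock: 28.62
tool_pos: [0.5403, -0.2373, 0.1051]
eef_rot: [0.571, 0.821, 0.0, -0.0]
contact_force: [-0.6, 0.2, 0.2]
opening: 0.296
clock 28.68 yaw 110.35 pos [ 0.5402 -0.2374  0.1051] total [ 0.0008 -0.0053 -0.0009]  n=1 each [ 0.0008 -0.0053 -0.0009] F [ 0.3  0.7 -0.7]
```

View pics/s36.png

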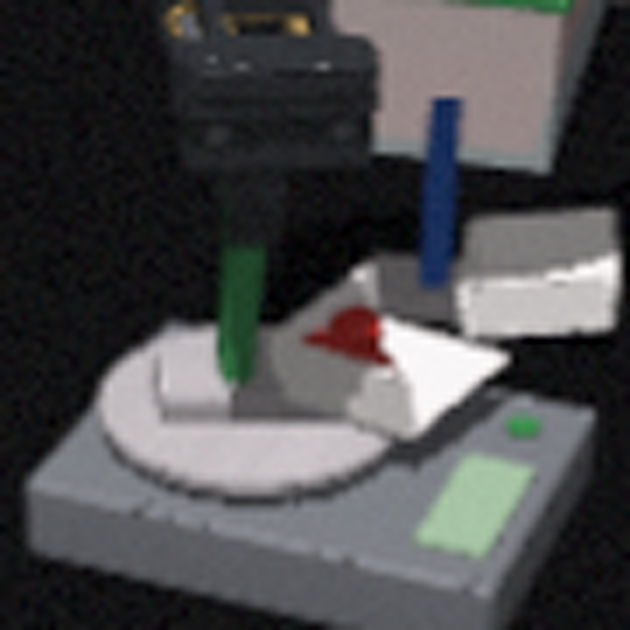

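Nearly upright; release slowly.

```bash
python3 -m creep '[{"hand":0.03,"slide":[0,0.001,0],"turn":0},{"hand":0.035,"slide":[0,0,0],"turn":0},{"hand":0.05,"slide":[0,0,0],"turn":0},{"hand":0.07,"slide":[0,0,0],"turn":0},{"hand":0.07,"slide":[0,0,0],"turn":0}]'
python3 -c "
from h import *
s=snapshot('side')
save(s,'s37.png',(230,110,320,200),7)
to([.535,-.2385,.106])
"
```

```text
clock: 29.3
tool_pos: [0.5409, -0.2372, 0.1053]
eef_rot: [0.571, 0.821, 0.0, -0.0]
contact_force: [-0.6, 0.2, 0.8]
opening: 0.718
clock 29.35 yaw 110.34 pos [ 0.5409 -0.2372  0.1053] total [ 0.0008 -0.006  -0.0007]  n=1 each [ 0.0008 -0.006  -0.0007] F [-0.   0.2  0.2]
```

View pics/s37.png

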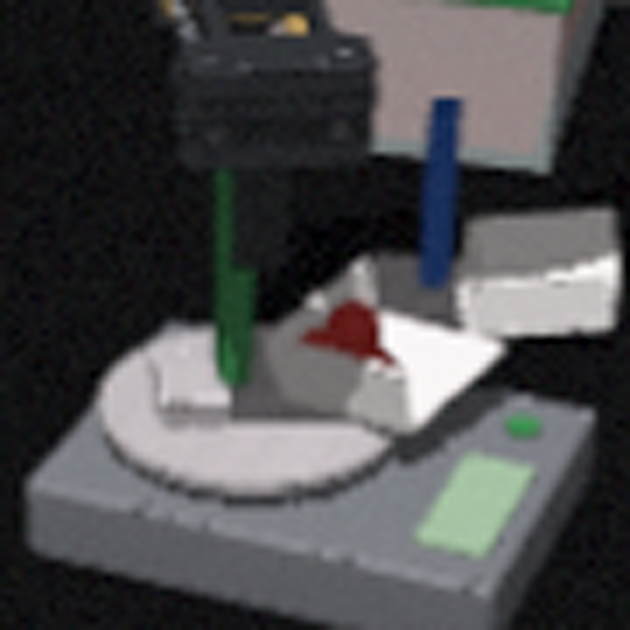

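Released and standing. Withdraw straight up.

```bash
python3 -m creep '[{"hand":0.08,"slide":[0,0,-0.01],"turn":0},{"hand":0.08,"slide":[0,0,-0.03],"turn":0},{"hand":0.08,"slide":[0,0,-0.05],"turn":0},{"hand":0.08,"slide":[0,0,-0.05],"turn":0},{"hand":0.08,"slide":[0.06,0,-0.03],"turn":0}]'
python3 -m creep '[{"hand":0.08,"slide":[0.06,0,0],"turn":0},{"hand":0.08,"slide":[0.06,0,0],"turn":0},{"hand":0.08,"slide":[0.06,0,0],"turn":0},{"hand":0.08,"slide":[0,0,0],"turn":0},{"hand":0.08,"slide":[0,0,0],"turn":0}]'
python3 -c "
from h import *
np.set_printoptions(precision=4,suppress=True)
s=snapshot('side');t=snapshot('top')
save(s,'s38.png',(210,100,330,210),6);save(t,'t38.png',(250,140,370,245),6)
for n,x in(('s',s),('t',t)):
    for d in pinpoint('balance',x)+pinpoint('scoop',x): print(n,np.round(d['uv'],1),round(d['conf'],2),p3(x,d['uv']))
    for d in boxes_of('ball0',x): print(n,'ball',np.round(d['uv'],1),round(d['conf'],2),p3(x,d['uv']))
"
```

```text
clock: 29.98
tool_pos: [0.5234, -0.188, 0.2762]
eef_rot: [0.574, 0.819, 0.001, 0.003]
contact_force: [1.5, 1.5, -0.1]
opening: 0.909
clock: 30.6
tool_pos: [0.4593, -0.0166, 0.2738]
eef_rot: [0.571, 0.821, -0.0, 0.001]
contact_force: [-0.0, -0.2, 0.2]
opening: 0.908
s [263.9 182. ] 0.89 [ 0.5265 -0.1765  0.036 ]
s [313.2 321.7] 0.85 [0.3271 0.2403 0.0155]
s [264.8 166.8] 0.84 [ 0.5342 -0.2168  0.0612]
t [317.3 188.3] 0.6 [ 0.5313 -0.2355  0.061 ]
t [155.7 251.1] 0.57 [0.3403 0.2219 0.0389]
t [321.4 182.6] 0.56 [ 0.5431 -0.2411  0.0989]
t [315.7 189. ] 0.56 [ 0.5292 -0.231   0.0603]
t ball [332.4 197.1] 0.5 [ 0.5055 -0.2761  0.0789]
```

View pics/s38.png

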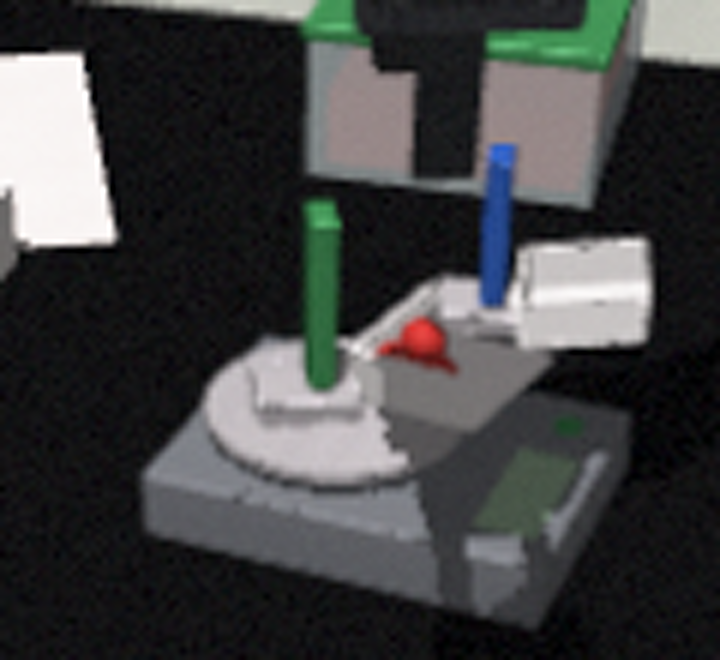

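View pics/t38.png

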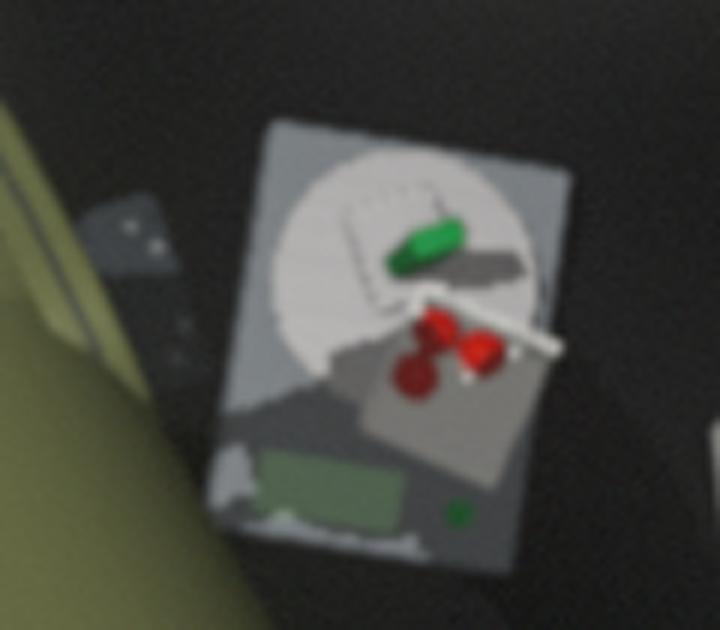

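```bash
python3 -c "
from h import *
np.set_printoptions(precision=4,suppress=True)
t=snapshot('top');s=snapshot('side')
f=lambda u,v,z:atz(t,(250+u/6-.5,140+v/6-.5),z)
print('heel',f(405,245,.062),'handle top',f(448,235,.152),'pan',[f(u,v,.05) for u,v in((272,275),(537,280),(405,147),(400,410))])
g=lambda u,v,z:atz(s,(210+u/6-.5,100+v/6-.5),z)
print('side handle base',p3(s,(210+322/6,100+375/6)),'top',p3(s,(210+322/6,100+225/6)),p3(s,(210+320/6,100+300/6)))
"
```

```text
heel [ 0.5541 -0.2342  0.062 ] handle top [ 0.547 -0.24   0.152] pan [array([ 0.5393, -0.172 ,  0.05  ]), array([ 0.5406, -0.3004,  0.05  ]), array([ 0.6034, -0.2355,  0.05  ]), array([ 0.4762, -0.2346,  0.05  ])]
side handle base [ 0.5389 -0.2214  0.0721] top [ 0.5407 -0.2234  0.15  ] [ 0.5405 -0.2213  0.1122]
```

```bash
python3 -m creep '[{"hand":0.08,"slide":[0,0,0],"turn":0},{"hand":0.08,"slide":[0,0,0],"turn":0},{"hand":0.08,"slide":[0,0,0],"turn":0}]'
python3 -c "
from h import *
t=snapshot('top');h=cv2.cvtColor(np.array(t['frame']),cv2.COLOR_RGB2HSV);m=(((h[...,0]<8)|(h[...,0]>172))&(h[...,1]>140)&(h[...,2]>60)).astype('uint8')[180:215,305:345];M=cv2.moments(m,True);print(M['m00'],M['m10']/M['m00'],M['m01']/M['m00'])
save(t,'t39.png',(250,140,370,245),6)
print(finish_job())"
```

```text
clock: 31.48
tool_pos: [0.4589, -0.0159, 0.2733]
eef_rot: [0.571, 0.821, 0.0, -0.0]
contact_force: [0.4, 0.5, 0.1]
opening: 0.909
112.0 18.973214285714285 18.125
the job is handed in; nothing more can be done
None
```

View pics/t39.png

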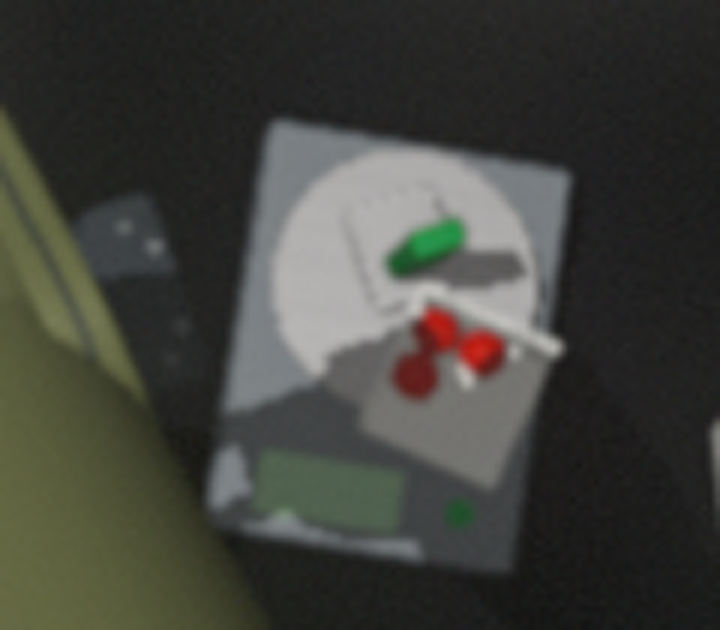

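The job is handed in at about 31.5 s. The green-handled scoop stands on the balance pan, released, with all three red atoms lying in its back corner. `finish_job` gives no verdict, so this rests on my last pictures.

**What I did**
1. Pressed the yellow tab until the tub met its stop (about 15 N; tab top about 33 mm lower). The three atoms rolled into the near corner.
2. Pushed the tub's far corner down to bring it back to about 0.055 rad, so the pan would slope backwards when I lifted. This was after step 1 had been met, and the atoms stayed in the corner.
3. Gripped the scoop across its 26 mm side, not the suggested 14 mm. The moves cannot tilt the tool, so I let the handle turn between lightly closed pads to tip the nose down, then gripped hard to hold it.
4. Slid the pan under the atoms until the nose met the corner, and tipped the handle back so they rolled to the rear walls. I then lifted, carried and set the scoop down, and let go.

**Last checks**
- **Atoms:** in the top view all three lie in the pan. They looked the same in pictures about 0.8 s apart.
- **Upright:** the handle leans about 2 mm over 78 mm.
- **Position:** the handle is about 5–10 mm from the pan's centre. The heel outline put it about 15 mm off; both are inside 30 mm.
- **Clear of the robot:** the hand is withdrawn and the contact force reads about zero.

**What disagreed**
- The camera depth put the fingertips about 37 mm higher than the reported tool height implied. My first press therefore stopped short of the tab. I worked from the camera value after that.
- The trained networks missed some atoms in the last pictures, so I counted them by eye.

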